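# Stir the foil-wrapped chocolates to an even mix

### The arm

A 6-joint arm with a two-finger parallel gripper is mounted at the origin on the work surface. World frame = base frame: x ahead of the robot, y to its left, z up, the work surface at z = 0. Lengths are in m, angles in degrees, forces in N, time in s.
With the tool pointing down it reaches from about 0.25 to 0.725 m from the base axis. Payload 9.7 kg.
Tool frame: the origin (TCP) lies midway between the tips of the shut fingers; the grasp point (between the pads) lies 19 mm behind it; x points along the fingers, y is the direction in which the jaws open and shut, and the axes are right-handed (so a half turn about x gives the same grasp; the last joint's range is limited). The gripper opens to 85 mm and grips with 20 to 120 N. Pads are 22 mm wide; open, the fingers measure 114 mm over their backs; the gripper's body (76 mm by 85 mm) begins 54 mm behind the grasp point. The pads swing forward as they close: fully open they stand 13 mm farther back than shut.
Start: joints at [-76.031, 4.979, 10.078, 95.1, 0, 90], TCP at [0.133, -0.534, 0.231] pointing down, gripper open.
Joint ranges: [-179.16, 179.16], [-48.56, 103.87], [-65.8, 70.77], [-126.05, 130.52], [-82.76, 87.17], [-180, 180]. Speed limits (degrees/s): [127.2, 127.2, 147.25, 180, 180, 180].

### API

Orientations are given as [roll, pitch, yaw] about the fixed x, y, z axes, in that order (R = Rz(yaw) Ry(pitch) Rx(roll)).
In Python, from workcell import bot, cams gives the robot as it stands.
- The arm moves only by the tool apply_moves, never from a script. Its argument "commands" is a list of rows, each a list of 5 numbers: the shift along the tool's x, y, z in m, then the turn about the tool's x in rad, then the opening, from -1 (shut) to 1 (fully open). In form: [[tx, ty, tz, roll, hand], ...]. A call has 1 to 12 rows; each row is the pose to reach, as a shift and turn from the pose measured when the call began, along the tool's axes at that moment; what a row does not reach only later rows make up. A row lasts 1/10 s, in which the tool goes at most 50 mm and 8.59 degrees, less where a joint would pass 70% of its speed; a pose out of reach is approached as far as the arm can. A call with a gripper value outside its range is refused whole. The fingers move at their own pace and stop on an object; "newtons" is the grip in N (left out, the last holds). Time passes only in rows, so rows that repeat a pose let the fingers close. It gives the time, the measured TCP pose, the force and the opening at its end, in the units of the state.
- bot.get_obs(): the state, without advancing time (a new reading comes with each control period).
- cams.camera(name): name is "scene" or "top" or "wrist"; returns a dict with "frame" (384x512x3 uint8, blue, green, red), "depth" (384x512 float32, m along the optical axis (not along the pixel's ray), 0 where there is no reading), "camera_matrix" (3x3 intrinsics, pixels), "D" ([k1, k2, p1, p2, k3] as OpenCV has them; the pictures are not rectified), "R" (3x3) and "t" (3): a world point X has camera coordinates R X + t; the wrist camera has in their place "mount" (4x4, takes a point from camera to tool coordinates, whose origin is the TCP and whose axes are the tool frame's). Camera axes: x right, y down, z forward; pixel columns grow to the right and rows downward; lengths in m; the calibration is good to about 2 mm. A picture is of the moment at which its call begins: read the wrist's pose just before it.
- bot.job_done(): hands the job in, once; it reports no verdict.
Trained networks look in the newest picture that a camera, given by its name, has taken for a name from the list of things; names that differ only in an ending like _2 or _b are one class to them, and where a whole thing is asked for, a point or a joint stands for the part that bears it (a point fixed in the world has none). Each returns a list of dicts, best first, with "confidence" (0 to 1); they miss things now and then, are a little off and sometimes report something else, mostly with a low value. They report only what shows in the picture. A call takes as long as a camera call.
- cams.spot_in(name, camera): "rect" ([left, top, right, bottom] in pixels, round what is visible of it).
The state is a dict: "time": time; "q": joint angles; "qd": joint speeds; "joint_efforts": joint torques, N m; "ee_pos": TCP position; "tcp_rot": TCP orientation; "wrist_force": force on the tool from outside, world axes, zero at the start; "torque": the same for the moment, N m; "opening": finger opening in m.
Only numpy, scipy, OpenCV 4.12 (cv2) and the standard library are available. Lean on these libraries where they do the work, as an engineer would, in place of code of your own. Each camera call takes 0.05 s, during which the arm holds its last target. There are 200 camera calls.

### The job

Two bags of foil-wrapped chocolate balls, one red and one gold, have been tipped into the two sides of the white bowl: pick up the wooden spoon and stir them, working the head right down to the bottom of the bowl, until the colours are well mixed and every ball lies beside at least one of the other colour. Touch the chocolates only with the spoon, keep them all in the bowl, do not push the bowl across the table and leave the other things on the table alone. Then stand the spoon back in its steel pot, head down.

Things in the scene. Friction and masses are not known exactly. Their poses are not given: they have to be found in the camera images.
- spoon: Flat brown wooden stirring spoon with a straight end, 200 mm long, 12 mm thick, 45 g, standing head down in the steel pot and leaning on its rim about 25 degrees from upright, handle towards the robot's side. Origin: mid-length, flat underside; x axis to the head, y across. Handle 14 mm wide (y) to x = +20 mm, paddle head 32 mm wide from x = +38 mm to its end at x = +100 mm.
- spoon_tip (a point): Middle of the end of the spoon's head (spoon frame x = +100 mm, half thickness).
- spoon_grip (a point): Point on the middle of the handle, at half its thickness, 168 mm back from the tip and 32 mm from the handle's top end (spoon frame x = -68 mm).
- crock: Round steel utensil pot, fixed to the table, 72 mm across, 105 mm high, wall 4 mm, inner floor at 5 mm. Holds the spoon. Origin: centre of its underside.
- bowl: White ceramic bowl, loose, 0.9 kg: a push of 5 N or more can slide it. 80 mm high, 212 mm across the rim, wall 5 mm. Inside: flat floor to 40 mm from its axis, 10 mm above its underside; then a 19 degree slope up to 73 mm from the axis, then steep walls. Origin: centre of its underside; yaw arbitrary. The balls lie in one layer, close together, over the whole flat floor.
- bowl_floor (a point): Centre of the bowl's inner floor.
- red1: Foil-wrapped chocolate ball, red, 28 mm across, about 16 g, rolls stiffly. Origin: its centre.
- red2: Foil-wrapped chocolate ball, red, 28 mm across, about 16 g, rolls stiffly. Origin: its centre.
- red3: Foil-wrapped chocolate ball, red, 28 mm across, about 16 g, rolls stiffly. Origin: its centre.
- red4: Foil-wrapped chocolate ball, red, 28 mm across, about 16 g, rolls stiffly. Origin: its centre.
- red5: Foil-wrapped chocolate ball, red, 28 mm across, about 16 g, rolls stiffly. Origin: its centre.
- gold1: Foil-wrapped chocolate ball, gold, 28 mm across, about 16 g, rolls stiffly. Origin: its centre.
- gold2: Foil-wrapped chocolate ball, gold, 28 mm across, about 16 g, rolls stiffly. Origin: its centre.
- gold3: Foil-wrapped chocolate ball, gold, 28 mm across, about 16 g, rolls stiffly. Origin: its centre.
- gold4: Foil-wrapped chocolate ball, gold, 28 mm across, about 16 g, rolls stiffly. Origin: its centre.
- gold5: Foil-wrapped chocolate ball, gold, 28 mm across, about 16 g, rolls stiffly. Origin: its centre.
- jam_jar: Closed jam jar, 68 mm across and 85 mm tall, 0.33 kg, loose: leave alone. Origin: centre of its underside.
- stamp: Blue and black hand stamp, 58 x 34 mm, 64 mm tall, loose: leave alone. Origin: centre of its underside.
- moulds: Stack of three clear praline moulds, 135 x 275 mm, 73 mm tall, fixed: leave alone. Origin: centre of its underside.

How it is judged (in metres and radians):
On the way, in this order (a step that is already met when the one before it is completed fails the run):
1. The spoon's head is down among the chocolates: the middle of its end within 12 mm of the height of the bowl's floor and within 50 mm of the bowl's centre (z of spoon_tip in the frame of bowl below 0.022 m and horizontal distance between spoon_tip and bowl below 0.05 m), for 0.1 s.
2. The colours are mixed: each of the ten balls has the centre of one of the other colour within 42 mm of its own centre, and all are in the bowl ((distance between red1 and gold1 below 0.042 m or distance between red1 and gold2 below 0.042 m or distance between red1 and gold3 below 0.042 m or distance between red1 and gold4 below 0.042 m or distance between red1 and gold5 below 0.042 m) and (distance between red2 and gold1 below 0.042 m or distance between red2 and gold2 below 0.042 m or distance between red2 and gold3 below 0.042 m or distance between red2 and gold4 below 0.042 m or distance between red2 and gold5 below 0.042 m) and (distance between red3 and gold1 below 0.042 m or distance between red3 and gold2 below 0.042 m or distance between red3 and gold3 below 0.042 m or distance between red3 and gold4 below 0.042 m or distance between red3 and gold5 below 0.042 m) and (distance between red4 and gold1 below 0.042 m or distance between red4 and gold2 below 0.042 m or distance between red4 and gold3 below 0.042 m or distance between red4 and gold4 below 0.042 m or distance between red4 and gold5 below 0.042 m) and (distance between red5 and gold1 below 0.042 m or distance between red5 and gold2 below 0.042 m or distance between red5 and gold3 below 0.042 m or distance between red5 and gold4 below 0.042 m or distance between red5 and gold5 below 0.042 m) and (distance between gold1 and red1 below 0.042 m or distance between gold1 and red2 below 0.042 m or distance between gold1 and red3 below 0.042 m or distance between gold1 and red4 below 0.042 m or distance between gold1 and red5 below 0.042 m) and (distance between gold2 and red1 below 0.042 m or distance between gold2 and red2 below 0.042 m or distance between gold2 and red3 below 0.042 m or distance between gold2 and red4 below 0.042 m or distance between gold2 and red5 below 0.042 m) and (distance between gold3 and red1 below 0.042 m or distance between gold3 and red2 below 0.042 m or distance between gold3 and red3 below 0.042 m or distance between gold3 and red4 below 0.042 m or distance between gold3 and red5 below 0.042 m) and (distance between gold4 and red1 below 0.042 m or distance between gold4 and red2 below 0.042 m or distance between gold4 and red3 below 0.042 m or distance between gold4 and red4 below 0.042 m or distance between gold4 and red5 below 0.042 m) and (distance between gold5 and red1 below 0.042 m or distance between gold5 and red2 below 0.042 m or distance between gold5 and red3 below 0.042 m or distance between gold5 and red4 below 0.042 m or distance between gold5 and red5 below 0.042 m) and horizontal distance between each of red1, red2, red3, red4, red5, gold1, gold2, gold3, gold4, gold5 and bowl below 0.085 m and z of red1 in the frame of bowl between 0.015 and 0.07 m and z of red2 in the frame of bowl between 0.015 and 0.07 m and z of red3 in the frame of bowl between 0.015 and 0.07 m and z of red4 in the frame of bowl between 0.015 and 0.07 m and z of red5 in the frame of bowl between 0.015 and 0.07 m and z of gold1 in the frame of bowl between 0.015 and 0.07 m and z of gold2 in the frame of bowl between 0.015 and 0.07 m and z of gold3 in the frame of bowl between 0.015 and 0.07 m and z of gold4 in the frame of bowl between 0.015 and 0.07 m and z of gold5 in the frame of bowl between 0.015 and 0.07 m), for 0.1 s.
At the end, for the whole second after the job is handed in: All ten balls rest in the upright bowl, each with the centre of one of the other colour within 42 mm of its own; the spoon stands still in the pot again, head down: its tip inside the pot, less than 30 mm above the pot's underside, and its grip point more than 120 mm above the table (all of step 2 and linear speed of each of red1, red2, red3, red4, red5, gold1, gold2, gold3, gold4, gold5, spoon, bowl below 0.03 m/s and z of spoon_tip in the frame of crock below 0.03 m and horizontal distance between spoon_tip and crock below 0.034 m and height (world z) of spoon_grip above 0.12 m and angle between bowl's own z axis and vertical below 0.05 rad); the robot touches nothing.
It fails at once if The gripper or arm touches a chocolate (contact force between any of the fingers, the arm and red1 above 0.5 N or contact force between any of the fingers, the arm and red2 above 0.5 N or contact force between any of the fingers, the arm and red3 above 0.5 N or contact force between any of the fingers, the arm and red4 above 0.5 N or contact force between any of the fingers, the arm and red5 above 0.5 N or contact force between any of the fingers, the arm and gold1 above 0.5 N or contact force between any of the fingers, the arm and gold2 above 0.5 N or contact force between any of the fingers, the arm and gold3 above 0.5 N or contact force between any of the fingers, the arm and gold4 above 0.5 N or contact force between any of the fingers, the arm and gold5 above 0.5 N).
It fails at once if The bowl is pushed or lifted more than 40 mm from its place (distance of bowl from where it was at the start of the episode above 0.04 m).
It fails at once if The jam jar or the stamp is shifted by more than 10 mm (distance of any of jam_jar, stamp from where it was at the start of the episode above 0.01 m).
It fails at once if The stack of moulds is hit by the arm or the spoon (contact force between any of the fingers, the arm, spoon and moulds above 1 N).
It also fails if it takes over 72 s, if anything falls off the work surface, if the arm or the gripper's body presses on something with over 40 N, if the wrist force passes 120 N, or if a joint passes its speed limit or range.

## Working session

There is one attempt and no reset: what is moved stays moved. The work goes in short steps, Python scripts to look and compute and a tool call to move; the robot and the scene stay as the last step left them, time stands still between calls to the robot, and variables do not carry over. Pictures are saved under pics/ and viewed, about 8 in all and at most 12, crops included, and the job is handed in when it is done.

Besides the shell and the picture viewer there is one more tool, called after "Request:" in YAML: its name, and indented under it one key for each argument. apply_moves: Moves the arm, as the interface text tells. Its arguments: {"type":"object","properties":{"commands":{"type":"array"},"newtons":{"type":"number"}},"required":["commands"]}

```bash
ls; mkdir -p pics
cat > h.py <<'E'
import numpy as np, cv2
from scipy.spatial.transform import Rotation as Ro
from workcell import bot, cams
def cam(n):
    o=bot.get_obs(); c=cams.camera(n); c={k:(np.array(v) if k!='frame' else np.array(v,np.uint8)) for k,v in c.items()}
    if n=='wrist':
        T=np.eye(4); T[:3,:3]=Ro.from_euler('xyz',o['tcp_rot'],degrees=True).as_matrix(); T[:3,3]=o['ee_pos']
        W=np.linalg.inv(T@c['mount']); c['R']=W[:3,:3]; c['t']=W[:3,3]
    return c
def cloud(c):
    h,w=c['depth'].shape; u,v=np.meshgrid(np.arange(w),np.arange(h))
    p=cv2.undistortPoints(np.stack([u,v],-1).reshape(-1,1,2).astype(float),c['camera_matrix'],c['D']).reshape(h,w,2)
    X=np.dstack([p,np.ones((h,w))])*c['depth'][...,None]
    return (X-c['t'].ravel())@c['R']
def ray(c,u,v):
    p=cv2.undistortPoints(np.array([[[u,v]]],float),c['camera_matrix'],c['D'])[0,0]
    return -c['R'].T@c['t'].ravel(), c['R'].T@np.array([p[0],p[1],1])
def onz(c,u,v,z):
    o,d=ray(c,u,v); return o+d*(z-o[2])/d[2]
def proj(c,X):
    return cv2.projectPoints(np.array(X,float).reshape(-1,3),cv2.Rodrigues(c['R'])[0],c['t'].astype(float),c['camera_matrix'],c['D'])[0].reshape(-1,2)
E
python3 - <<'E'
from h import *
o=bot.get_obs(); print(o['ee_pos'],o['tcp_rot'],o['time'],o['opening'])
ims=[]
for n in ['scene','top']:
    c=cam(n); P=cloud(c)
    for t in ['spoon','crock','bowl','jam_jar','stamp','moulds']:
        for d in cams.spot_in(t,n)[:1]:
            r=d['rect']; u,v=int((r[0]+r[2])/2),int((r[1]+r[3])/2)
            print(n,t,np.round(r),round(d['confidence'],2),np.round(P[v,u],3))
    print(n,'cam at',-c['R'].T@c['t'])
    ims.append(cv2.resize(c['frame'],(800,600))); cv2.imwrite(f'pics/{n}0.png',ims[-1]); np.savez(f'{n}0.npz',**c)
E
```

```text
pics
[ 0.13270772 -0.53349979  0.23056545] [-88.43345451  89.92097421 105.53818443] 0.0 0.0852001143809346
scene spoon [374. 242. 408. 302.] 0.98 [0.504 0.257 0.126]
scene bowl [209. 161. 283. 226.] 0.97 [ 0.545 -0.185  0.031]
scene jam_jar [324. 186. 355. 226.] 0.6 [1.005 0.405 0.841]
scene stamp [225. 278. 252. 310.] 0.69 [0.765 0.06  0.058]
scene moulds [135. 113. 228. 183.] 0.81 [ 0.604 -0.429  0.072]
scene cam at [1.00451253 0.40507249 0.8410793 ]
top spoon [112. 202. 134. 229.] 0.72 [0.503 0.259 0.121]
top crock [110. 192. 144. 224.] 0.9 [0.529 0.274 0.057]
top bowl [250. 158. 327. 237.] 0.68 [ 0.566 -0.176  0.036]
top jam_jar [201. 252. 229. 280.] 0.9 [0.375 0.02  0.086]
top stamp [205. 121. 221. 145.] 0.83 [0.747 0.039 0.063]
top moulds [335. 155. 441. 233.] 0.67 [ 0.572 -0.45   0.074]
top cam at [ 0.3934539  -0.08625023  1.09934376]
```

View pics/scene0.png

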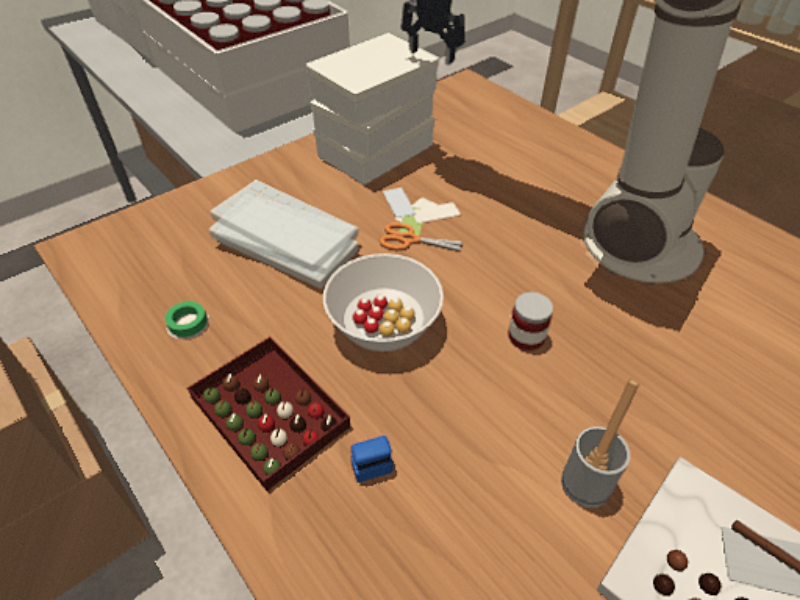

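Run:
```python
from h import *
from scipy.optimize import least_squares
def fitc(P):
    f=lambda q:np.hypot(P[:,0]-q[0],P[:,1]-q[1])-q[2]
    r=least_squares(f,[*P[:,:2].mean(0),.05],loss='soft_l1',f_scale=.003); return r.x
for n in ['top','scene']:
    c=dict(np.load(n+'0.npz')); P=cloud(c); F=c['frame'].astype(int); hsv=cv2.cvtColor(c['frame'],cv2.COLOR_BGR2HSV)
    ok=c['depth']>0
    m=ok&(abs(P[...,2]-.080)<.006)&(np.hypot(P[...,0]-.56,P[...,1]+.18)<.125); print(n,'rim',m.sum(),fitc(P[m]))
    m=ok&(abs(P[...,2]-.105)<.006)&(np.hypot(P[...,0]-.529,P[...,1]-.27)<.055)&(hsv[...,1]<70); print('pot',m.sum(),fitc(P[m]))
    m=ok&(P[...,2]>.108)&(P[...,2]<.25)&(np.hypot(P[...,0]-.50,P[...,1]-.25)<.1)
    Q=P[m]; print('spoon',len(Q)); 
    k=Q.mean(0); d=np.linalg.svd(Q-k)[2][0]; d*=np.sign(d[2]); print(k,d,np.degrees(np.arccos(d[2])),Q[Q[:,2].argmax()])
    print(np.round(Q[np.argsort(Q[:,2])][::max(1,len(Q)//12)],3).tolist(),hsv[m].mean(0))
c=dict(np.load('top0.npz'));cv2.imwrite('pics/topc.png',np.hstack([cv2.resize(c['frame'][150:246,240:340],(500,480)),cv2.resize(c['frame'][180:240,95:155],(300,480))]))
```

```text
top rim 631 [ 0.56215948 -0.17013684  0.10154467]
pot 87 [0.52612553 0.26699995 0.03327473]
spoon 104
[0.48413543 0.2509252  0.15670348] [-0.48871442 -0.08827335  0.86796661] 29.776800928011582 [0.46574745 0.24677819 0.19160338]
[[0.496, 0.284, 0.108], [0.503, 0.255, 0.116], [0.5, 0.254, 0.126], [0.496, 0.251, 0.134], [0.488, 0.248, 0.141], [0.487, 0.26, 0.151], [0.484, 0.261, 0.156], [0.483, 0.248, 0.164], [0.48, 0.25, 0.172], [0.472, 0.244, 0.178], [0.474, 0.253, 0.184], [0.464, 0.248, 0.187], [0.464, 0.25, 0.189]] [ 14.95192308 173.95192308 100.18269231]
scene rim 472 [ 0.56397554 -0.16702404  0.10199734]
pot 237 [0.53011739 0.27054791 0.03351989]
spoon 279
[0.48963362 0.25719997 0.15108247] [-0.41538259 -0.14269982  0.89838414] 26.053524149926467 [0.47347987 0.24952539 0.18972674]
[[0.51, 0.297, 0.108], [0.506, 0.26, 0.116], [0.503, 0.261, 0.122], [0.502, 0.259, 0.131], [0.497, 0.256, 0.137], [0.494, 0.252, 0.145], [0.49, 0.251, 0.152], [0.488, 0.258, 0.158], [0.48, 0.26, 0.165], [0.479, 0.249, 0.172], [0.479, 0.25, 0.178], [0.467, 0.257, 0.185], [0.475, 0.254, 0.189]] [ 14.62007168 134.08960573 142.31899642]
```

View pics/topc.png

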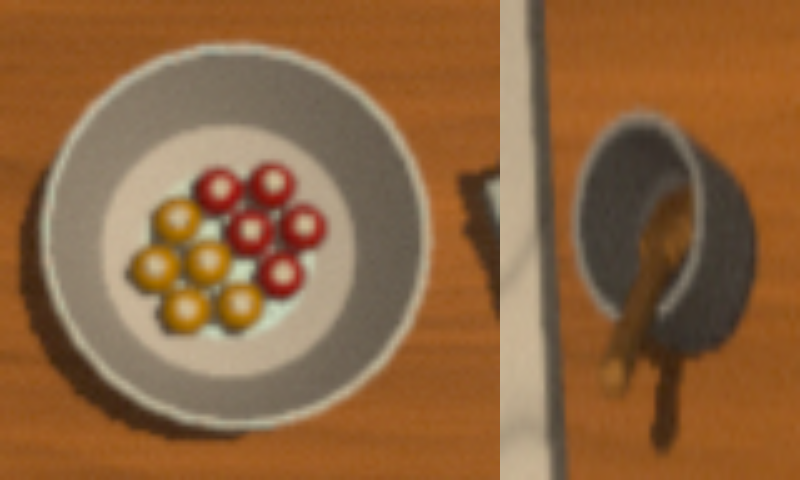

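The scene picture shows the spoon leaning out of the pot at (620,410), the bowl at (383,300), the jar at (530,320) and the stamp at (372,458). In the top crop the five reds are at upper right and the five golds at lower left, with the spoon handle pointing back towards the robot.

```bash
cat >> h.py <<'E'
def plan(target=None,yaw=None):
    """tool-frame shift to world TCP target; roll so that tool y is at world azimuth yaw (mod 180)"""
    o=bot.get_obs(); R=Ro.from_euler('xyz',o['tcp_rot'],degrees=True).as_matrix()
    az=np.degrees(np.arctan2(R[1,1],R[0,1]))
    print('t',round(o['time'],2),'tcp',np.round(o['ee_pos'],4),'yaz',round(az,1),'q',np.round(o['q'],0),'open',round(o['opening'],4),'F',np.round(o['wrist_force'],1))
    if target is not None: print(' shift',np.round(R.T@(np.array(target)-o['ee_pos']),4), np.round(R,3).tolist())
    if yaw is not None:
        d=(az-yaw+90)%180-90; print(' roll rad',round(np.radians(d),3))  # tool x down: +roll turns az negative
    return R,o
E
python3 - <<'E'
from h import *
plan([.42,.2,.36],105)
print(np.round(cams.camera('wrist')['mount'],3))
E
```

```text
t 0.7 tcp [ 0.1328 -0.5337  0.2313] yaz -76.0 q [-76.   5.  10.  95.   0.  90.] open 0.0854 F [ 0.  -0.1  0.6]
 shift [-0.1287 -0.6427 -0.4559] [[0.0, 0.241, -0.97], [-0.0, -0.97, -0.241], [-1.0, 0.0, -0.0]]
 roll rad -0.018
[[ 0.001 -0.281  0.96  -0.143]
 [ 1.    -0.    -0.001 -0.001]
 [ 0.     0.96   0.281 -0.072]
 [ 0.     0.     0.     1.   ]]
```

Request:
apply_moves:
  commands:
    - [-0.05, 0, 0, 0, 1]
    - [-0.1, -0.02, -0.01, -0.15, 1]
    - [-0.13, -0.06, -0.04, -0.3, 1]
    - [-0.13, -0.1, -0.07, -0.45, 1]
    - [-0.13, -0.14, -0.1, -0.6, 1]
    - [-0.13, -0.18, -0.13, -0.75, 1]
    - [-0.13, -0.22, -0.16, -0.9, 1]
    - [-0.13, -0.26, -0.19, -1.05, 1]
    - [-0.13, -0.3, -0.21, -1.2, 1]
    - [-0.13, -0.34, -0.24, -1.35, 1]
    - [-0.13, -0.38, -0.27, -1.5, 1]
    - [-0.13, -0.42, -0.3, -1.65, 1]

```text
time: 1.95
ee_pos: [0.3204, -0.0569, 0.3617]
tcp_rot: [57.7, 89.9, -13.5]
wrist_force: [2.3, -2.0, -0.4]
opening: 0.0854
```

Run:
```python
from h import *
plan([.40,.2,.34],105)
```

```text
t 1.95 tcp [ 0.3204 -0.0569  0.3617] yaz 18.8 q [-10. -19.   3. 113.  -0.  61.] open 0.0854 F [ 2.3 -2.  -0.4]
 shift [ 0.0217  0.158  -0.2177] [[0.002, 0.947, 0.321], [-0.0, 0.321, -0.947], [-1.0, 0.001, 0.001]]
 roll rad -1.505
```

Request:
apply_moves:
  commands:
    - [0, 0.015, -0.02, -0.13, 1]
    - [0, 0.03, -0.04, -0.27, 1]
    - [0, 0.045, -0.06, -0.4, 1]
    - [0, 0.06, -0.08, -0.53, 1]
    - [0, 0.08, -0.11, -0.67, 1]
    - [0, 0.1, -0.14, -0.8, 1]
    - [0.005, 0.12, -0.17, -0.95, 1]
    - [0.01, 0.14, -0.19, -1.1, 1]
    - [0.02, 0.15, -0.21, -1.25, 1]
    - [0.02, 0.158, -0.218, -1.4, 1]
    - [0.02, 0.158, -0.218, -1.5, 1]
    - [0.02, 0.158, -0.218, -1.5, 1]

```text
time: 3.15
ee_pos: [0.3999, 0.2007, 0.3415]
tcp_rot: [-41.1, 89.9, -26.3]
wrist_force: [-0.1, -0.5, 0.9]
opening: 0.0854
```

Run:
```python
from h import *
plan([.40,.2,.34],105)
c=cam('wrist'); cv2.imwrite('pics/w1.png',c['frame']); np.savez('w1.npz',**c)
for t in ['spoon','crock','spoon_grip']:
    for d in cams.spot_in(t,'wrist')[:1]: print(t,np.round(d['rect']),d['confidence'])
print(proj(c,[[.47,.25,.187],[.528,.269,.105]]))
```

```text
t 3.15 tcp [0.3999 0.2007 0.3415] yaz 104.8 q [ 27.  -5.  13. 108.  -0.  12.] open 0.0854 F [-0.1 -0.5  0.9]
 shift [ 0.0015 -0.0007 -0.    ] [[0.001, -0.256, 0.967], [-0.001, 0.967, 0.256], [-1.0, -0.001, 0.001]]
 roll rad -0.003
spoon [263. 241. 283. 249.] 0.66
crock [253. 214. 299. 279.] 0.69
spoon_grip [267. 238. 287. 252.] 0.69
[[277.77386872 247.11610369]
 [274.69384043 258.41570618]]
```

View pics/w1.png

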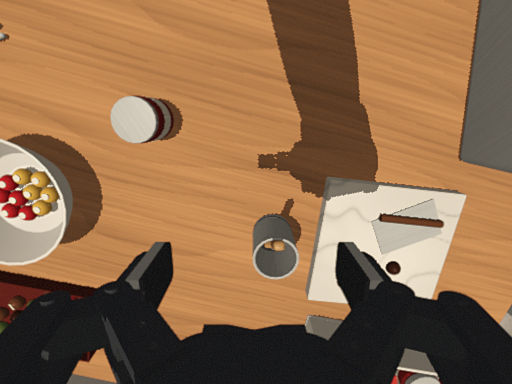

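The wrist view looks almost straight along the spoon: the handle end is at (275,245) and the pot rim is centred at about (275,258).

Run:
```python
from h import *
N=[];A=[]
for n,f in [('top','top0'),('scene','scene0')]:
    c=dict(np.load(f+'.npz')); P=cloud(c); hsv=cv2.cvtColor(c['frame'],cv2.COLOR_BGR2HSV)
    m=(c['depth']>0)&(P[...,2]>.113)&(P[...,2]<.25)&(np.hypot(P[...,0]-.48,P[...,1]-.25)<.07)&(hsv[...,1]>90)
    v,u=np.nonzero(m); uv=np.c_[u,v].astype(float); k=uv.mean(0); d=np.linalg.svd(uv-k)[2][0]
    L=max(abs((uv-k)@d)); print(n,len(uv),k,d,L, 'P end', np.round(np.median(P[m][P[m][:,2]>.18],0),3))
    o,r1=ray(c,*(k-d*L*.8)); _,r2=ray(c,*(k+d*L*.8)); nn=np.cross(r1,r2); nn/=np.linalg.norm(nn); N.append(nn);A.append(nn@o)
dr=np.cross(*N); dr/=np.linalg.norm(dr); dr*=np.sign(dr[2])
for z in (.187,.157,.105,.01):
    s=np.linalg.lstsq(np.vstack([N,[0,0,1]]),np.r_[A,z],rcond=None)[0]; print(np.round(s,4))
print('dir',dr,'lean',np.degrees(np.arccos(dr[2])),'az',np.degrees(np.arctan2(dr[1],dr[0])))
c=dict(np.load('w1.npz')); P=cloud(c)
m=(P[...,2]>.113)&(P[...,2]<.22)&(c['depth']>0)&(np.hypot(P[...,0]-.48,P[...,1]-.25)<.07)
print('wrist',m.sum(),np.round(P[m].mean(0),4),np.round(P[m][:,2].max(),3), np.round(P[m].min(0),3),np.round(P[m].max(0),3))
m=(abs(P[...,2]-.105)<.006)&(c['depth']>0)&(np.hypot(P[...,0]-.528,P[...,1]-.268)<.045); print('pot rim bounds',P[m].min(0),P[m].max(0),m.sum())
```

```text
top 97 [120.24742268 221.65979381] [-0.56157178  0.82742803] 8.74098512362113 P end [0.468 0.248 0.187]
scene 263 [397.7756654 259.8365019] [-0.42608715  0.90468212] 19.319215946264947 P end [0.474 0.252 0.186]
[0.466  0.2495 0.187 ]
[0.479  0.2538 0.157 ]
[0.5014 0.2613 0.105 ]
[0.5425 0.2751 0.01  ]
dir [-0.39342484 -0.13162572  0.90988547] lean 24.510471154245558 az -161.5016225432348
wrist 128 [0.4698 0.2499 0.182 ] 0.191 [0.461 0.243 0.114] [0.503 0.26  0.191]
pot rim bounds [0.49148063 0.23395642 0.09901122] [0.56236133 0.30480409 0.10836327] 486
```

Run:
```python
from h import *
plan([.479,.254,.138],108.5)
```

```text
t 3.35 tcp [0.3999 0.2001 0.342 ] yaz 104.5 q [ 27.  -5.  13. 108.  -0.  12.] open 0.0854 F [-0.3  0.6 -0.3]
 shift [0.2041 0.0324 0.0897] [[0.002, -0.251, 0.968], [-0.0, 0.968, 0.251], [-1.0, -0.001, 0.002]]
 roll rad -0.069
```

Request:
apply_moves:
  commands:
    - [0.01, 0.016, 0.045, -0.07, 1]
    - [0.04, 0.032, 0.09, -0.07, 1]
    - [0.08, 0.032, 0.09, -0.07, 1]
    - [0.12, 0.032, 0.09, -0.07, 1]
    - [0.15, 0.032, 0.09, -0.07, 1]
    - [0.175, 0.032, 0.09, -0.07, 1]
    - [0.195, 0.032, 0.09, -0.07, 1]
    - [0.204, 0.032, 0.09, -0.07, 1]
    - [0.204, 0.032, 0.09, -0.07, 1]
    - [0.204, 0.032, 0.09, -0.07, 1]

```text
time: 4.35
ee_pos: [0.4797, 0.2537, 0.1392]
tcp_rot: [-11.5, 89.8, 7.0]
wrist_force: [0.1, 0.2, 0.3]
opening: 0.085
```

Run:
```python
from h import *
plan([.479,.254,.138],108.5)
c=cam('wrist'); cv2.imwrite('pics/w2.png',c['frame']); np.savez('w2.npz',**c)
```

```text
t 4.35 tcp [0.4797 0.2537 0.1392] yaz 108.5 q [28.  3. -2. 85. -0.  9.] open 0.085 F [0.1 0.2 0.3]
 shift [ 0.0012  0.0005 -0.0006] [[0.003, -0.318, 0.948], [0.0, 0.948, 0.318], [-1.0, -0.001, 0.003]]
 roll rad 0.0
```

View pics/w2.png

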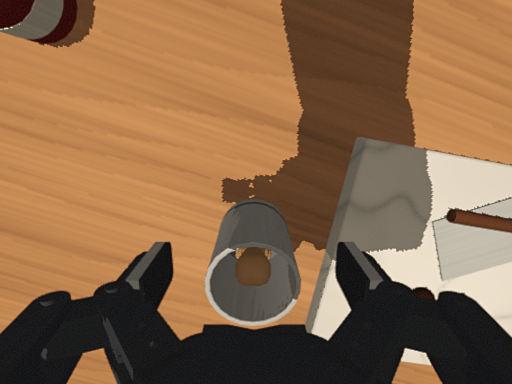

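The handle end is at (252,267), centred between the fingers, and the head's width lies along the jaw axis. Closing.

Request:
apply_moves:
  commands:
    - [0, 0, 0, 0, -0.3]
    - [0, 0, 0, 0, -1]
    - [0, 0, 0, 0, -1]
    - [0, 0, 0, 0, -1]
    - [0, 0, 0, 0, -1]
    - [0, 0, 0, 0, -1]
    - [0, 0, 0, 0, -1]
    - [0, 0, 0, 0, -1]
  newtons: 100

```text
time: 5.2
ee_pos: [0.4799, 0.2539, 0.1396]
tcp_rot: [-5.7, 89.8, 12.8]
wrist_force: [-0.9, 1.1, 1.1]
opening: 0.0124
```

Request:
apply_moves:
  commands:
    - [-0.01, 0, 0, 0, -1]
    - [-0.025, 0, 0, 0, -1]
    - [-0.045, 0, 0, 0, -1]
    - [-0.07, 0, 0, 0, -1]
    - [-0.1, 0, 0, 0, -1]
    - [-0.13, 0, 0, 0, -1]
    - [-0.15, 0, 0, 0, -1]
    - [-0.155, 0, 0, 0, -1]
    - [-0.155, 0, 0, 0, -1]

```text
time: 6.1
ee_pos: [0.4796, 0.2539, 0.2956]
tcp_rot: [-1.6, 89.7, 17.0]
wrist_force: [-0.4, -0.0, -1.6]
opening: 0.0128
```

Run:
```python
from h import *
plan()
a=cam('scene'); b=cam('top')
np.savez('s3.npz',**a)
w=cam('wrist'); np.savez('w3.npz',**w)
cv2.imwrite('pics/s3.png',np.hstack([cv2.resize(a['frame'][170:330,330:470],(420,480)),cv2.resize(w['frame'][192:,130:380],(380,480))]))
```

```text
t 6.1 tcp [0.4796 0.2539 0.2956] yaz 108.5 q [ 28.   6.  18. 102.  -0.   9.] open 0.0128 F [-0.4 -0.  -1.6]
```

View pics/s3.png

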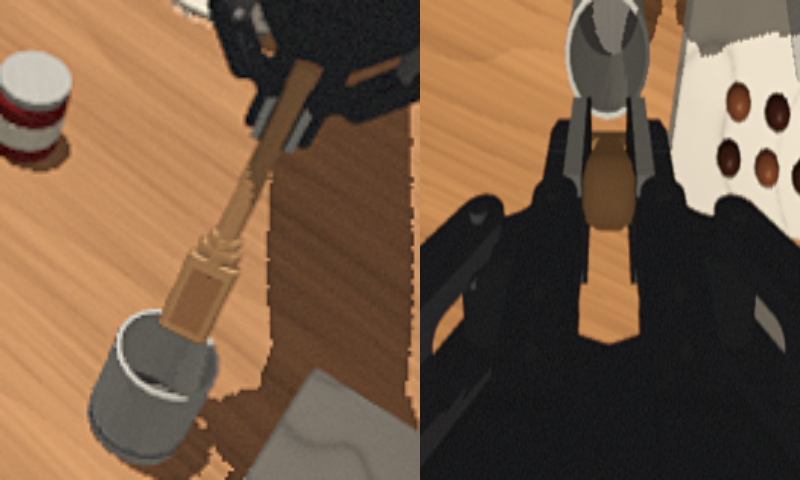

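The spoon is held and still inclined, with its paddle facing the scene camera at (205,295) in the crop. Next I locate the tip relative to the TCP.

Run:
```python
from h import *
c=dict(np.load('s3.npz')); P=cloud(c); hsv=cv2.cvtColor(c['frame'],cv2.COLOR_BGR2HSV)
tcp=np.array([.4796,.2539,.2956]); az=np.radians(18.5); f=np.array([np.cos(az),np.sin(az),0]); s=np.array([-np.sin(az),np.cos(az),0])
D=P-tcp; A=D@f; B=D@s; Z=P[...,2]
m=(c['depth']>0)&(Z>.12)&(Z<.285)&(abs(B)<.03)&(A>-.01)&(A<.12)&(hsv[...,1]>80)
a,b,z=A[m],B[m],Z[m]-tcp[2]
for lo in np.arange(-.18,-.01,.01):
    k=(z>lo)&(z<=lo+.01)
    if k.sum(): print(round(lo,3),k.sum(),np.round([np.median(a[k]),a[k].max(),np.median(b[k]),b[k].min(),b[k].max()],4))
print('zmin',z.min())
```

```text
-0.13 69 [ 0.0758  0.0789  0.0007 -0.0146  0.016 ]
-0.12 83 [ 0.0715  0.0758  0.     -0.0152  0.0152]
-0.11 87 [ 0.0668  0.0724  0.0004 -0.015   0.0155]
-0.1 92 [ 0.0624  0.0682 -0.0004 -0.0147  0.0156]
-0.09 94 [ 0.0572  0.0616  0.0008 -0.0152  0.0156]
-0.08 85 [ 0.052   0.0561  0.0009 -0.0141  0.0156]
-0.07 76 [ 0.0475  0.0522  0.0003 -0.0115  0.0119]
-0.06 53 [ 0.0427  0.0476  0.0005 -0.0074  0.0083]
-0.05 42 [ 0.0374  0.0425  0.0007 -0.0061  0.007 ]
-0.04 47 [ 0.0329  0.0371  0.0009 -0.0059  0.0087]
-0.03 48 [ 0.0276  0.0316  0.0011 -0.0063  0.0089]
-0.02 45 [ 0.0234  0.0281  0.0013 -0.0062  0.0081]
zmin -0.12952305277985673
```

```bash
cat >> h.py <<'E'
BC=np.array([.563,-.1685])
def balls(cs,bc=BC,verbose=True):
    out={}
    for col in ('red','gold'):
        pts=[]
        for c in cs:
            P=cloud(c); hsv=cv2.cvtColor(c['frame'],cv2.COLOR_BGR2HSV); H=hsv[...,0].astype(int); S=hsv[...,1]
            m=(c['depth']>0)&(np.hypot(P[...,0]-bc[0],P[...,1]-bc[1])<.092)&(P[...,2]<.07)&(P[...,2]>.014)&(S>110)&(hsv[...,2]>50)
            m&=((H<9)|(H>168)) if col=='red' else ((H>13)&(H<35))
            pts.append(P[m])
        p=np.vstack(pts).astype(np.float32)
        _,l,k=cv2.kmeans(p,5,None,(3,100,1e-5),40,cv2.KMEANS_PP_CENTERS); l=l.ravel()
        C=k.astype(float)-[0,0,.007]
        for _ in range(30):
            l=np.argmin(np.linalg.norm(p[:,None]-C[None],axis=2),1)
            for i in range(5):
                q=p[l==i]
                if len(q)<8: continue
                v=q-C[i]; n=np.linalg.norm(v,axis=1,keepdims=True); w=np.minimum(1,.003/(abs(n-.014)+1e-6))
                C[i]=(w*(q-v/n*.014)).sum(0)/w.sum()
        cnt=np.bincount(l,minlength=5)
        out[col]=C
        if verbose: print(col,'n',cnt,(np.round((C-[*bc,0])*1000).astype(int)).tolist())
    D=np.linalg.norm(out['red'][:,None]-out['gold'][None],axis=2)*1000
    if verbose: print('nearest other: red',np.round(D.min(1)),'gold',np.round(D.min(0)))
    return out
E
python3 - <<'E'
from h import *
t=dict(np.load('top0.npz')); s=dict(np.load('scene0.npz'))
balls([t]);balls([s]);
P=cloud(s);m=(s['depth']>0)&(np.hypot(P[...,0]-.563,P[...,1]+.1685)<.06)&(P[...,2]>.014)
h=cv2.cvtColor(s['frame'],cv2.COLOR_BGR2HSV)[m]; h=h[h[:,1]>110]; print(np.bincount(h[:,0],minlength=180).nonzero(),np.bincount(h[:,0])[:40])
E
```

```text
red n [53 63 58 59 56] [[35, -26, 24], [9, -13, 25], [33, 4, 25], [-16, -31, 25], [12, -44, 25]]
gold n [65 66 66 70 61] [[-12, 40, 24], [-33, -7, 24], [-9, 10, 24], [-36, 24, 25], [15, 28, 25]]
nearest other: red [57. 29. 30. 29. 58.] gold [58. 29. 29. 58. 30.]
red n [48 49 44 62 44] [[8, -12, 25], [36, -25, 25], [12, -42, 24], [33, 6, 24], [-16, -30, 24]]
gold n [47 61 47 61 48] [[-33, -5, 23], [16, 30, 23], [-36, 25, 24], [-12, 42, 24], [-9, 12, 24]]
nearest other: red [29. 58. 58. 29. 30.] gold [30. 29. 57. 57. 29.]
(array([  0,   1,   2,   3,   5,   6,  15,  16,  17,  18,  19,  20,  21,
       177, 178, 179]),) [ 54  27   7   9   0   3   1   0   0   0   0   0   0   0   0   1   2   7
  88 128  36   2   0   0   0   0   0   0   0   0   0   0   0   0   0   0
   0   0   0   0]
```

```bash
cat > sim.py <<'E'
from h import *
W,T=.016,.0066
def sim(B,paths,phis,slope=.0001):
    """B (N,10,2) bowl frame; paths (N,S,2) tip; phis (N,S). quasi-static disc pushing"""
    B=B.copy(); R=.014; N=len(B); I,J=np.triu_indices(10,1)
    for s in range(paths.shape[1]):
        f=np.stack([np.cos(phis[:,s]),np.sin(phis[:,s])],-1)[:,None]; g=np.stack([-f[...,1],f[...,0]],-1)
        c=paths[:,s][:,None]-.004*f
        r=np.linalg.norm(B,axis=2,keepdims=True); B-=B/(r+1e-9)*np.where(r>.042,slope,0)
        for it in range(10):
            for a,b in zip(I,J):
                pass
            d=B[:,:,None]-B[:,None]; n=np.linalg.norm(d,axis=3)+np.eye(10)*9+1e-9
            o=np.maximum(0,2*R-n)
            B+=(d/n[...,None]*o[...,None]*.45).sum(2)
            r=np.linalg.norm(B,axis=2,keepdims=True); B-=B/(r+1e-9)*np.maximum(0,r-.068)
            v=B-c; x=(v*f).sum(-1); y=(v*g).sum(-1)
            qx=np.clip(x,-T,T); qy=np.clip(y,-W,W); ex=x-qx; ey=y-qy; e=np.hypot(ex,ey)
            ins=e<1e-9; px=T-abs(x); py=W-abs(y)
            k=np.where(e<R,(R-e)/(e+1e-9),0); k=np.where(ins,0,k)
            dx=ex*k; dy=ey*k
            ux=ins&(px<=py); uy=ins&~ux
            dx=np.where(ux,np.sign(x)*(px+R),dx); dy=np.where(uy,np.sign(y)*(py+R),dy)
            B+=dx[...,None]*f+dy[...,None]*g
    return B
def near(B):
    D=np.linalg.norm(B[:,:5,None]-B[:,None,5:],axis=3); return np.concatenate([D.min(2),D.min(1)],1)
def pen0(B,p,phi):
    f=np.stack([np.cos(phi),np.sin(phi)],-1)[:,None]; g=np.stack([-f[...,1],f[...,0]],-1)
    v=B-(p[:,None]-.004*f); x=abs((v*f).sum(-1)); y=abs((v*g).sum(-1))
    return (.014-np.hypot(np.maximum(x-T,0),np.maximum(y-W,0))).max(1)
def search(b,n=1500,seed=0,nw=4,step=.0018,phr=(-60,100),pen=.007,S=None):
    rng=np.random.default_rng(seed); B0=np.repeat(b[None],n*40,0)
    th=rng.uniform(0,2*np.pi,n*40); r0=rng.uniform(.0,.056,n*40); p0=np.stack([r0*np.cos(th),r0*np.sin(th)],-1)
    ph=np.radians(rng.uniform(*phr,n*40)); k=np.nonzero(pen0(B0,p0,ph)<pen)[0][:n]; n=len(k); p0=p0[k]; ph=ph[k]
    th=rng.uniform(0,2*np.pi,(n,nw-1)); r=.046*np.sqrt(rng.uniform(0,1,(n,nw-1)))
    wp=np.concatenate([p0[:,None],np.stack([r*np.cos(th),r*np.sin(th)],-1)],1)
    dph=np.where(rng.uniform(size=n)<.5,0,np.radians(rng.uniform(-70,70,n))); dph=np.clip(ph+dph,np.radians(phr[0]),np.radians(phr[1]))-ph
    L=np.linalg.norm(np.diff(wp,axis=1),axis=2); cum=np.concatenate([np.zeros((n,1)),L.cumsum(1)],1); S=S or int(.14/step)
    u=np.linspace(0,1,S); paths=np.stack([np.stack([np.interp(u*min(c[-1],step*S),c,w[:,j]) for j in (0,1)],-1) for c,w in zip(cum,wp)])
    phis=ph[:,None]+dph[:,None]*u
    def score(idx,noise,reps):
        tot=0;ok=0
        for q in range(reps):
            Bn=b[None]+rng.normal(0,noise,(len(idx),10,2)); E=sim(Bn,paths[idx],phis[idx],slope=[.0001,.0003,0][q%3]); d=near(E)
            tot=tot+np.minimum(np.maximum(0,d-.036),.03).sum(1); ok=ok+(d.max(1)<.040)
        return tot/reps,ok/reps
    c,_=score(np.arange(n),.0005,1); best=np.argsort(c)[:60]
    c,ok=score(best,.0015,9); o=np.argsort(c)[:3]
    for i in o: print('cost mm',round(c[i]*1e3,1),'P(ok)',round(ok[i],2),'wp',np.round(wp[best[i]]*1e3).tolist(),'phi',round(np.degrees(ph[best[i]])),'d',round(np.degrees(dph[best[i]])))
    i=best[o[0]]; return paths[i],phis[i]
def rows(path,phi,nrow,down=3,lift=True,bc=BC,zt=.0165):
    """tool rows from present pose: hover over start, descend, path, lift"""
    R,o=plan(); az0=np.degrees(np.arctan2(R[1,1],R[0,1])); out=[]
    def row(p,ph,dz):
        f=np.array([np.cos(ph),np.sin(ph)]); rr=np.linalg.norm(p)+.010
        z=zt+max(0,rr-.042)*.344+dz+.133
        s=R.T@(np.array([*(bc+p-.072*f),z])-o['ee_pos'])
        d=(az0-(np.degrees(ph)+90)+180)%360-180
        out.append([*np.round(s,3).tolist(),round(np.radians(d),2)])
    for dz in np.linspace(.075,0,down+1): row(path[0],phi[0],dz)
    idx=np.linspace(0,len(path)-1,nrow+1).astype(int)[1:]
    for i in idx: row(path[i],phi[i],0)
    for dz in (0,.03,.075): row(path[-1],phi[-1],dz)
    q=path[-1]; 
    print('tips',np.round(path[idx]*1e3).astype(int).tolist())
    for i,r in enumerate(out): print(i,r)
E
sed -i '/for a,b in zip(I,J):/,+1d' sim.py
python3 - <<'E'
from h import *
plan([.39,-.19,.253],108.5)
import time; from sim import *
t=dict(np.load('top0.npz')); s=dict(np.load('scene0.npz'))
b=balls([t,s],verbose=False); b=(np.vstack([b['red'],b['gold']])[:,:2]-BC); np.save('b.npy',b)
t0=time.time(); pa,ph=search(b,n=1500); np.savez('st.npz',pa=pa,ph=ph); print(time.time()-t0)
E
```

```text
t 6.25 tcp [0.4791 0.2536 0.2934] yaz 108.5 q [ 28.   6.  18. 102.  -0.   9.] open 0.0126 F [-0.2  0.3 -1.6]
 shift [ 0.0402 -0.3923 -0.2255] [[0.002, -0.318, 0.948], [0.0, 0.948, 0.318], [-1.0, -0.001, 0.002]]
 roll rad 0.0
cost mm 15.3 P(ok) 0.11 wp [[-30.0, 43.0], [26.0, -36.0], [14.0, -13.0], [23.0, -1.0]] phi -58 d -2
cost mm 25.8 P(ok) 0.0 wp [[-20.0, 50.0], [23.0, 30.0], [35.0, 29.0], [26.0, -12.0]] phi -39 d 0
cost mm 28.9 P(ok) 0.0 wp [[-33.0, 45.0], [15.0, -29.0], [28.0, 27.0], [1.0, -11.0]] phi -54 d 0
30.37669086456299
```

Request:
apply_moves:
  commands:
    - [0.0, -0.02, -0.003, -0.14, -1]
    - [0.0, -0.055, -0.008, -0.28, -1]
    - [0.0, -0.095, -0.014, -0.43, -1]
    - [0.0, -0.135, -0.02, -0.58, -1]
    - [0.01, -0.175, -0.026, -0.73, -1]
    - [0.01, -0.215, -0.032, -0.88, -1]
    - [0.02, -0.255, -0.038, -1.03, -1]
    - [0.02, -0.295, -0.044, -1.18, -1]
    - [0.03, -0.335, -0.05, -1.33, -1]
    - [0.04, -0.37, -0.056, -1.48, -1]
    - [0.04, -0.395, -0.06, -1.63, -1]
    - [0.04, -0.405, -0.061, -1.76, -1]

```text
time: 7.45
ee_pos: [0.5494, -0.1521, 0.2515]
tcp_rot: [30.9, 90.0, 149.2]
wrist_force: [0.3, 0.4, -0.8]
opening: 0.0125
```

```bash
sed -i 's/^    phis=ph\[:,None\]+dph\[:,None\]\*u$/&\n    mv=np.diff(paths,axis=1); fw=(mv[...,0]*np.cos(phis[:,1:])+mv[...,1]*np.sin(phis[:,1:]))>.5*np.linalg.norm(mv,axis=2)+1e-9; kk=fw.mean(1)<.2; paths,phis,wp,ph,dph=paths[kk],phis[kk],wp[kk],ph[kk],dph[kk]; n=len(wp); print("cands",n)/' sim.py
python3 - <<'E'
from sim import *
plan()
b=np.load('b.npy')
pa,ph=search(b,n=6000,phr=(60,155),seed=1); np.savez('st.npz',pa=pa,ph=ph)
rows(pa,ph,13)
E
```

```text
t 7.45 tcp [ 0.5494 -0.1521  0.2515] yaz -151.7 q [ -15.    8.   16.   98.    0. -134.] open 0.0125 F [ 0.3  0.4 -0.8]
cands 1593
cost mm 6.8 P(ok) 0.44 wp [[9.0, 53.0], [43.0, -5.0], [-3.0, -27.0], [-16.0, -4.0]] phi 116 d 0
cost mm 33.8 P(ok) 0.0 wp [[9.0, 55.0], [42.0, -7.0], [13.0, -5.0], [35.0, -13.0]] phi 113 d 0
cost mm 35.0 P(ok) 0.0 wp [[24.0, -48.0], [32.0, -30.0], [-20.0, -25.0], [22.0, -19.0]] phi 115 d 0
t 7.45 tcp [ 0.5494 -0.1521  0.2515] yaz -151.7 q [ -15.    8.   16.   98.    0. -134.] open 0.0125 F [ 0.3  0.4 -0.8]
tips [[14, 45], [19, 36], [25, 26], [31, 17], [36, 7], [42, -2], [38, -7], [28, -12], [18, -17], [9, -21], [-1, -26], [-7, -19], [-13, -9]]
0 [0.02, -0.034, -0.051, np.float64(0.04)]
1 [0.045, -0.034, -0.051, np.float64(0.04)]
2 [0.07, -0.034, -0.051, np.float64(0.04)]
3 [0.095, -0.034, -0.051, np.float64(0.04)]
4 [0.097, -0.035, -0.06, np.float64(0.04)]
5 [0.099, -0.035, -0.071, np.float64(0.04)]
6 [0.101, -0.036, -0.082, np.float64(0.04)]
7 [0.101, -0.036, -0.093, np.float64(0.04)]
8 [0.1, -0.037, -0.103, np.float64(0.04)]
9 [0.099, -0.037, -0.114, np.float64(0.04)]
10 [0.1, -0.032, -0.117, np.float64(0.04)]
11 [0.102, -0.021, -0.117, np.float64(0.04)]
12 [0.102, -0.01, -0.116, np.float64(0.04)]
13 [0.102, 0.001, -0.116, np.float64(0.04)]
14 [0.102, 0.012, -0.115, np.float64(0.04)]
15 [0.102, 0.014, -0.106, np.float64(0.04)]
16 [0.102, 0.014, -0.095, np.float64(0.04)]
17 [0.102, 0.014, -0.095, np.float64(0.04)]
18 [0.072, 0.014, -0.095, np.float64(0.04)]
19 [0.027, 0.015, -0.095, np.float64(0.04)]
```

Request:
apply_moves:
  commands:
    - [0.01, -0.017, -0.025, 0.04, -1]
    - [0.02, -0.034, -0.051, 0.04, -1]
    - [0.045, -0.034, -0.051, 0.04, -1]
    - [0.07, -0.034, -0.051, 0.04, -1]
    - [0.085, -0.034, -0.051, 0.04, -1]
    - [0.095, -0.034, -0.051, 0.04, -1]
    - [0.097, -0.035, -0.06, 0.04, -1]
    - [0.099, -0.035, -0.071, 0.04, -1]
    - [0.101, -0.036, -0.082, 0.04, -1]
    - [0.101, -0.036, -0.093, 0.04, -1]
    - [0.1, -0.037, -0.103, 0.04, -1]
    - [0.099, -0.037, -0.114, 0.04, -1]

```text
time: 8.65
ee_pos: [0.6365, -0.2359, 0.1527]
tcp_rot: [21.0, 90.0, 137.0]
wrist_force: [-1.3, 1.3, 2.9]
opening: 0.0125
```

Run:
```python
from sim import *
s=np.load('st.npz'); rows(s['pa'],s['ph'],13)
b=balls([cam('scene')])
```

```text
t 8.65 tcp [ 0.6365 -0.2359  0.1527] yaz -154.1 q [ -20.   22.   22.   90.    0. -136.] open 0.0125 F [-1.3  1.3  2.9]
tips [[14, 45], [19, 36], [25, 26], [31, 17], [36, 7], [42, -2], [38, -7], [28, -12], [18, -17], [9, -21], [-1, -26], [-7, -19], [-13, -9]]
0 [-0.079, 0.005, 0.064, np.float64(0.0)]
1 [-0.054, 0.005, 0.064, np.float64(0.0)]
2 [-0.029, 0.005, 0.064, np.float64(0.0)]
3 [-0.004, 0.005, 0.064, np.float64(0.0)]
4 [-0.002, 0.005, 0.055, np.float64(0.0)]
5 [0.0, 0.004, 0.044, np.float64(0.0)]
6 [0.002, 0.003, 0.033, np.float64(0.0)]
7 [0.002, 0.002, 0.022, np.float64(0.0)]
8 [0.002, 0.001, 0.012, np.float64(0.0)]
9 [-0.0, -0.0, 0.001, np.float64(0.0)]
10 [0.001, 0.005, -0.003, np.float64(0.0)]
11 [0.003, 0.016, -0.003, np.float64(0.0)]
12 [0.003, 0.027, -0.002, np.float64(0.0)]
13 [0.003, 0.038, -0.002, np.float64(0.0)]
14 [0.003, 0.049, -0.002, np.float64(0.0)]
15 [0.003, 0.052, 0.007, np.float64(0.0)]
16 [0.003, 0.052, 0.018, np.float64(0.0)]
17 [0.003, 0.052, 0.018, np.float64(0.0)]
18 [-0.027, 0.052, 0.018, np.float64(0.0)]
19 [-0.072, 0.052, 0.018, np.float64(0.0)]
red n [ 7 15 59 19 41] [[1, -33, 17], [40, -23, 20], [52, -8, 27], [14, -9, 28], [-16, -30, 24]]
gold n [44 90 57 53 54] [[-34, -8, 24], [38, 14, 46], [-17, 39, 24], [-38, 21, 24], [-9, 11, 24]]
nearest other: red [43. 45. 33. 31. 28.] gold [28. 33. 57. 55. 31.]
```

Request:
apply_moves:
  commands:
    - [0.001, 0.005, -0.003, 0, -1]
    - [0.003, 0.016, -0.003, 0, -1]
    - [0.003, 0.027, -0.002, 0, -1]
    - [0.003, 0.038, -0.002, 0, -1]
    - [0.003, 0.049, -0.002, 0, -1]
    - [0.003, 0.052, 0.007, 0, -1]
    - [0.003, 0.052, 0.018, 0, -1]
    - [0.003, 0.052, 0.018, 0, -1]
    - [-0.027, 0.052, 0.018, 0, -1]
    - [-0.072, 0.052, 0.018, 0, -1]
    - [-0.11, 0.09, -0.01, 0, -1]
    - [-0.11, 0.13, -0.04, 0, -1]

```text
time: 9.9
ee_pos: [0.542, -0.3222, 0.2665]
tcp_rot: [-151.4, 89.6, -35.3]
wrist_force: [2.3, -0.3, -0.0]
opening: 0.012
```

Run:
```python
from sim import *
plan(); c=cam('scene')
b=balls([c]); t=cam('top'); bt=balls([t])
for n,c in (('s',c),('t',t)):
    P=cloud(c); m=(c['depth']>0)&(abs(P[...,2]-.080)<.006)&(np.hypot(P[...,0]-.56,P[...,1]+.18)<.125)
    from scipy.optimize import least_squares
    Q=P[m]; print(n,len(Q),least_squares(lambda q:np.hypot(Q[:,0]-q[0],Q[:,1]-q[1])-q[2],[.56,-.17,.1],loss='soft_l1',f_scale=.003).x)
    np.savez(n+'4.npz',**c)
s=np.load('s4.npz')['frame']; t=np.load('t4.npz')['frame']
cv2.imwrite('pics/st4.png',np.hstack([cv2.resize(s[150:235,190:300],(420,325)),cv2.resize(t[150:246,240:350],(372,325))]))
```

```text
t 9.9 tcp [ 0.542  -0.3222  0.2665] yaz -153.9 q [ -31.   17.   28.  101.   -0. -147.] open 0.012 F [ 2.3 -0.3 -0. ]
red n [52 62 57 50 58] [[32, -29, 23], [46, -5, 25], [-2, -45, 24], [-29, -35, 24], [-7, -16, 24]]
gold n [57 63 50 51 52] [[18, -3, 24], [-10, 40, 24], [-43, -3, 24], [-9, 11, 24], [-34, 24, 24]]
nearest other: red [30. 28. 46. 35. 27.] gold [28. 56. 35. 27. 48.]
red n [65 59 54 58 60] [[-30, -36, 24], [46, -6, 26], [-2, -45, 25], [31, -31, 24], [-7, -18, 25]]
gold n [67 67 66 70 67] [[-43, -5, 24], [-10, 39, 24], [17, -5, 25], [-34, 22, 24], [-9, 10, 24]]
nearest other: red [35. 28. 45. 29. 28.] gold [35. 57. 28. 49. 28.]
s 487 [ 0.5640579  -0.16717415  0.10183571]
t 575 [ 0.56202924 -0.17011405  0.10167706]
```

View pics/st4.png

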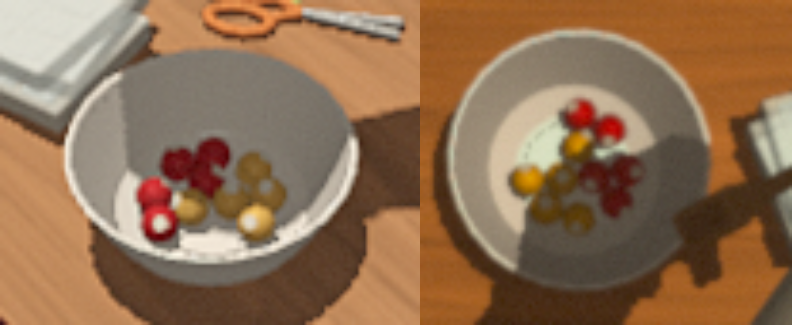

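The bowl has not moved and both views agree. One red and two golds are still without a partner, so I replan the next stroke.

Run:
```python
from sim import *
b=balls([dict(np.load('s4.npz')),dict(np.load('t4.npz'))],verbose=False); b=(np.vstack([b['red'],b['gold']])[:,:2]-BC); np.save('b.npy',b)
pa,ph=search(b,n=8000,phr=(50,155),seed=2); np.savez('st.npz',pa=pa,ph=ph)
rows(pa,ph,13)
```

```text
cands 3258
cost mm 7.4 P(ok) 0.0 wp [[-26.0, 49.0], [38.0, 24.0], [12.0, 13.0], [8.0, -42.0]] phi 147 d 0
cost mm 19.7 P(ok) 0.0 wp [[-25.0, 50.0], [19.0, -7.0], [22.0, -11.0], [17.0, 3.0]] phi 150 d -22
cost mm 21.4 P(ok) 0.0 wp [[-30.0, 47.0], [30.0, 17.0], [21.0, 40.0], [-8.0, -44.0]] phi 151 d 0
t 10.0 tcp [ 0.539  -0.3268  0.2636] yaz -154.3 q [ -31.   17.   28.  101.   -0. -147.] open 0.0124 F [ 0.6  0.4 -0. ]
tips [[-17, 46], [-7, 42], [3, 38], [13, 34], [23, 30], [34, 26], [34, 23], [24, 18], [14, 14], [11, 4], [10, -7], [10, -17], [9, -28]]
0 [0.03, -0.126, 0.127, np.float64(-0.56)]
1 [0.055, -0.126, 0.127, np.float64(-0.56)]
2 [0.08, -0.126, 0.127, np.float64(-0.56)]
3 [0.105, -0.126, 0.127, np.float64(-0.56)]
4 [0.108, -0.132, 0.121, np.float64(-0.56)]
5 [0.11, -0.14, 0.113, np.float64(-0.56)]
6 [0.111, -0.147, 0.105, np.float64(-0.56)]
7 [0.112, -0.155, 0.097, np.float64(-0.56)]
8 [0.112, -0.162, 0.089, np.float64(-0.56)]
9 [0.11, -0.17, 0.081, np.float64(-0.56)]
10 [0.111, -0.169, 0.077, np.float64(-0.56)]
11 [0.114, -0.158, 0.078, np.float64(-0.56)]
12 [0.114, -0.147, 0.078, np.float64(-0.56)]
13 [0.114, -0.14, 0.071, np.float64(-0.56)]
14 [0.114, -0.135, 0.061, np.float64(-0.56)]
15 [0.114, -0.129, 0.052, np.float64(-0.56)]
16 [0.114, -0.124, 0.042, np.float64(-0.56)]
17 [0.114, -0.124, 0.042, np.float64(-0.56)]
18 [0.084, -0.124, 0.042, np.float64(-0.56)]
19 [0.039, -0.124, 0.042, np.float64(-0.56)]
```

Request:
apply_moves:
  commands:
    - [0.0, -0.04, 0.04, -0.14, -1]
    - [0.01, -0.08, 0.08, -0.28, -1]
    - [0.02, -0.115, 0.115, -0.42, -1]
    - [0.03, -0.126, 0.127, -0.56, -1]
    - [0.05, -0.126, 0.127, -0.56, -1]
    - [0.075, -0.126, 0.127, -0.56, -1]
    - [0.095, -0.126, 0.127, -0.56, -1]
    - [0.105, -0.126, 0.127, -0.56, -1]
    - [0.108, -0.132, 0.121, -0.56, -1]
    - [0.11, -0.14, 0.113, -0.56, -1]
    - [0.111, -0.147, 0.105, -0.56, -1]
    - [0.112, -0.155, 0.097, -0.56, -1]

```text
time: 11.2
ee_pos: [0.6371, -0.1726, 0.1517]
tcp_rot: [148.8, 89.8, -63.5]
wrist_force: [-1.5, 2.0, 7.8]
opening: 0.0126
```

Run:
```python
from sim import *
s=np.load('st.npz'); rows(s['pa'],s['ph'],13)
```

```text
t 11.2 tcp [ 0.6371 -0.1726  0.1517] yaz -122.3 q [ -15.   19.   18.   89.   -0. -163.] open 0.0126 F [-1.5  2.   7.8]
tips [[-17, 46], [-7, 42], [3, 38], [13, 34], [23, 30], [34, 26], [34, 23], [24, 18], [14, 14], [11, 4], [10, -7], [10, -17], [9, -28]]
0 [-0.081, 0.009, 0.041, np.float64(0.0)]
1 [-0.056, 0.009, 0.041, np.float64(0.0)]
2 [-0.031, 0.008, 0.041, np.float64(0.0)]
3 [-0.006, 0.008, 0.041, np.float64(0.0)]
4 [-0.004, 0.007, 0.032, np.float64(0.0)]
5 [-0.002, 0.005, 0.021, np.float64(0.0)]
6 [0.0, 0.003, 0.011, np.float64(0.0)]
7 [0.001, 0.001, -0.0, np.float64(0.0)]
8 [0.0, -0.001, -0.011, np.float64(0.0)]
9 [-0.001, -0.004, -0.022, np.float64(0.0)]
10 [-0.001, -0.001, -0.024, np.float64(0.0)]
11 [0.002, 0.008, -0.018, np.float64(0.0)]
12 [0.002, 0.017, -0.012, np.float64(0.0)]
13 [0.002, 0.027, -0.014, np.float64(0.0)]
14 [0.002, 0.036, -0.02, np.float64(0.0)]
15 [0.002, 0.046, -0.025, np.float64(0.0)]
16 [0.002, 0.056, -0.03, np.float64(0.0)]
17 [0.002, 0.056, -0.03, np.float64(0.0)]
18 [-0.028, 0.056, -0.03, np.float64(0.0)]
19 [-0.073, 0.056, -0.03, np.float64(0.0)]
```

Request:
apply_moves:
  commands:
    - [-0.002, -0.001, -0.011, 0, -1]
    - [-0.003, -0.004, -0.022, 0, -1]
    - [-0.003, -0.001, -0.024, 0, -1]
    - [0.0, 0.008, -0.018, 0, -1]
    - [0.0, 0.017, -0.012, 0, -1]
    - [0.0, 0.027, -0.014, 0, -1]
    - [0.0, 0.036, -0.02, 0, -1]
    - [0.0, 0.046, -0.025, 0, -1]
    - [0.0, 0.056, -0.03, 0, -1]
    - [-0.028, 0.056, -0.03, 0, -1]
    - [-0.073, 0.056, -0.03, 0, -1]
    - [-0.11, 0.09, -0.05, 0, -1]

```text
time: 12.4
ee_pos: [0.6316, -0.2704, 0.2613]
tcp_rot: [156.8, 89.8, -55.3]
wrist_force: [1.3, -0.9, 0.6]
opening: 0.0127
```

```bash
cat >> sim.py <<'E'
def look(k,seed=0,n=8000,nrow=13,phr=(50,155),views=('scene','top')):
    cs=[cam(v) for v in views]
    for v,c in zip(views,cs): np.savez(f'{v}{k}.npz',**c)
    for c in cs: balls([c])
    b=balls(cs,verbose=False); b=(np.vstack([b['red'],b['gold']])[:,:2]-BC); np.save('b.npy',b)
    if near(b[None]).max()<.0405: print('MIXED'); return
    pa,ph=search(b,n=n,phr=phr,seed=seed); np.savez('st.npz',pa=pa,ph=ph); rows(pa,ph,nrow)
E
python3 - <<'E'
from sim import *
look(5,seed=3)
E
```

```text
red n [59 64 46 61 57] [[8, -27, 24], [46, 5, 24], [-21, -32, 23], [38, -22, 24], [28, -48, 28]]
gold n [53 57 55 71 56] [[-34, 28, 24], [18, 1, 24], [-39, -12, 25], [-5, 19, 24], [-11, -7, 23]]
nearest other: red [28. 28. 27. 31. 50.] gold [61. 28. 27. 48. 27.]
red n [57 30 60 56 68] [[37, -24, 25], [-22, -36, 25], [45, 4, 24], [27, -49, 28], [9, -29, 25]]
gold n [72 75 60 67 67] [[-12, -9, 24], [-5, 18, 24], [16, 0, 24], [-40, -13, 25], [-34, 27, 25]]
nearest other: red [32. 28. 29. 50. 28.] gold [28. 48. 29. 28. 64.]
cands 3224
cost mm 8.2 P(ok) 0.44 wp [[-19.0, 47.0], [-35.0, -18.0], [-14.0, -2.0], [-35.0, 6.0]] phi 86 d 65
cost mm 17.3 P(ok) 0.0 wp [[-28.0, 46.0], [2.0, -6.0], [8.0, -4.0], [35.0, -10.0]] phi 81 d 64
cost mm 17.6 P(ok) 0.0 wp [[-19.0, 52.0], [-23.0, 20.0], [-27.0, -6.0], [26.0, -22.0]] phi 86 d 0
t 12.5 tcp [ 0.6321 -0.2766  0.2643] yaz -122.4 q [ -24.   27.   41.  103.   -0. -171.] open 0.0121 F [ 0.6 -0.6 -0.1]
tips [[-21, 40], [-23, 31], [-25, 22], [-27, 13], [-29, 4], [-31, -5], [-33, -12], [-32, -16], [-25, -10], [-18, -5], [-18, -1], [-26, 3], [-35, 6]]
0 [
[... 161 characters left out ...]
(1.07)]
4 [0.109, -0.017, 0.117, np.float64(1.0)]
5 [0.111, -0.012, 0.109, np.float64(0.91)]
6 [0.113, -0.007, 0.101, np.float64(0.82)]
7 [0.114, -0.003, 0.094, np.float64(0.73)]
8 [0.114, 0.001, 0.087, np.float64(0.64)]
9 [0.114, 0.004, 0.08, np.float64(0.55)]
10 [0.113, 0.006, 0.075, np.float64(0.48)]
11 [0.113, 0.003, 0.07, np.float64(0.39)]
12 [0.114, -0.011, 0.064, np.float64(0.3)]
13 [0.114, -0.026, 0.059, np.float64(0.21)]
14 [0.114, -0.036, 0.061, np.float64(0.12)]
15 [0.114, -0.04, 0.069, np.float64(0.03)]
16 [0.113, -0.045, 0.078, np.float64(-0.06)]
17 [0.113, -0.045, 0.078, np.float64(-0.06)]
18 [0.083, -0.045, 0.078, np.float64(-0.06)]
19 [0.038, -0.045, 0.077, np.float64(-0.06)]
```

Request:
apply_moves:
  commands:
    - [0.0, -0.003, 0.02, 0.14, -1]
    - [0.0, -0.006, 0.05, 0.28, -1]
    - [0.01, -0.01, 0.08, 0.43, -1]
    - [0.01, -0.015, 0.1, 0.58, -1]
    - [0.02, -0.02, 0.12, 0.73, -1]
    - [0.02, -0.021, 0.123, 0.88, -1]
    - [0.032, -0.021, 0.123, 1.0, -1]
    - [0.045, -0.021, 0.123, 1.07, -1]
    - [0.065, -0.021, 0.123, 1.07, -1]
    - [0.085, -0.021, 0.123, 1.07, -1]
    - [0.1, -0.021, 0.123, 1.07, -1]
    - [0.106, -0.021, 0.123, 1.07, -1]

```text
time: 13.7
ee_pos: [0.5394, -0.1941, 0.1541]
tcp_rot: [-144.1, 89.5, -57.8]
wrist_force: [-0.3, -0.7, 0.2]
opening: 0.0123
```

Run:
```python
from sim import *
s=np.load('st.npz'); rows(s['pa'],s['ph'],13)
```

```text
t 13.7 tcp [ 0.5394 -0.1941  0.1541] yaz 176.3 q [ -20.    7.    4.   86.   -0. -106.] open 0.0123 F [-0.3 -0.7  0.2]
tips [[-21, 40], [-23, 31], [-25, 22], [-27, 13], [-29, 4], [-31, -5], [-33, -12], [-32, -16], [-25, -10], [-18, -5], [-18, -1], [-26, 3], [-35, 6]]
0 [-0.077, -0.0, 0.0, np.float64(0.0)]
1 [-0.052, -0.0, 0.001, np.float64(0.0)]
2 [-0.027, -0.0, 0.001, np.float64(0.0)]
3 [-0.002, 0.0, 0.001, np.float64(0.0)]
4 [0.0, -0.004, -0.006, np.float64(-0.07)]
5 [0.003, -0.009, -0.015, np.float64(-0.16)]
6 [0.004, -0.013, -0.022, np.float64(-0.25)]
7 [0.005, -0.018, -0.029, np.float64(-0.34)]
8 [0.005, -0.022, -0.036, np.float64(-0.43)]
9 [0.005, -0.026, -0.042, np.float64(-0.52)]
10 [0.004, -0.03, -0.047, np.float64(-0.59)]
11 [0.004, -0.036, -0.047, np.float64(-0.68)]
12 [0.005, -0.048, -0.037, np.float64(-0.77)]
13 [0.005, -0.059, -0.026, np.float64(-0.86)]
14 [0.005, -0.063, -0.017, np.float64(-0.95)]
15 [0.005, -0.057, -0.009, np.float64(-1.04)]
16 [0.004, -0.052, -0.0, np.float64(-1.13)]
17 [0.004, -0.052, -0.0, np.float64(-1.13)]
18 [-0.026, -0.052, -0.0, np.float64(-1.13)]
19 [-0.071, -0.052, -0.001, np.float64(-1.13)]
```

Request:
apply_moves:
  commands:
    - [0.0, -0.004, -0.006, -0.07, -1]
    - [0.002, -0.009, -0.015, -0.16, -1]
    - [0.003, -0.013, -0.022, -0.25, -1]
    - [0.003, -0.018, -0.029, -0.34, -1]
    - [0.003, -0.022, -0.036, -0.43, -1]
    - [0.003, -0.026, -0.042, -0.52, -1]
    - [0.003, -0.03, -0.047, -0.59, -1]
    - [0.003, -0.036, -0.047, -0.68, -1]
    - [0.003, -0.048, -0.037, -0.77, -1]
    - [0.003, -0.059, -0.026, -0.86, -1]
    - [0.003, -0.063, -0.017, -0.95, -1]
    - [0.003, -0.055, -0.005, -1.08, -1]

```text
time: 14.9
ee_pos: [0.5953, -0.2028, 0.1519]
tcp_rot: [160.7, 89.5, -51.0]
wrist_force: [-0.2, 0.5, 2.8]
opening: 0.0128
```

Request:
apply_moves:
  commands:
    - [0, 0, 0, 0, -1]
    - [-0.03, 0, 0, 0, -1]
    - [-0.075, 0, 0, 0, -1]
    - [-0.11, 0.04, -0.03, 0, -1]
    - [-0.11, 0.08, -0.06, 0, -1]

```text
time: 15.4
ee_pos: [0.604, -0.293, 0.2669]
tcp_rot: [171.2, 89.1, -40.4]
wrist_force: [1.8, -0.2, -0.8]
opening: 0.0129
```

Run:
```python
from sim import *
look(6,seed=4)
```

```text
red n [64 63 55 63 42] [[9, -27, 24], [45, 5, 24], [27, -47, 27], [38, -22, 24], [-18, -36, 23]]
gold n [57 57 55 43 71] [[-11, -7, 24], [-31, 11, 24], [18, 1, 24], [-37, -16, 23], [-4, 20, 24]]
nearest other: red [28. 28. 49. 31. 27.] gold [28. 49. 28. 27. 49.]
red n [68 72 64 63 59] [[27, -49, 29], [9, -28, 25], [-17, -37, 25], [45, 4, 24], [37, -24, 25]]
gold n [67 73 72 61 71] [[-38, -18, 24], [-4, 18, 25], [-32, 10, 24], [17, -1, 25], [-11, -9, 25]]
nearest other: red [50. 28. 28. 29. 31.] gold [28. 48. 49. 29. 28.]
cands 3617
cost mm 0.2 P(ok) 1.0 wp [[-32.0, 44.0], [-21.0, 2.0], [-13.0, 29.0], [34.0, -14.0]] phi 103 d 0
cost mm 3.5 P(ok) 0.56 wp [[-52.0, 19.0], [2.0, -11.0], [30.0, -10.0], [22.0, 8.0]] phi 152 d 0
cost mm 4.9 P(ok) 0.56 wp [[-47.0, 28.0], [24.0, -2.0], [15.0, -13.0], [42.0, -17.0]] phi 128 d 27
t 15.5 tcp [ 0.6031 -0.2983  0.2611] yaz -122.1 q [ -26.   24.   36.  102.   -0. -174.] open 0.0127 F [ 1.1 -1.  -1.9]
tips [[-30, 35], [-27, 25], [-24, 14], [-22, 4], [-19, 10], [-16, 20], [-13, 28], [-5, 22], [3, 14], [11, 7], [18, 0], [26, -7], [34, -14]]
0 [0.028, -
[... 156 characters left out ...]
78)]
4 [0.106, -0.053, 0.097, np.float64(0.78)]
5 [0.109, -0.045, 0.089, np.float64(0.78)]
6 [0.111, -0.038, 0.081, np.float64(0.78)]
7 [0.111, -0.03, 0.073, np.float64(0.78)]
8 [0.111, -0.037, 0.074, np.float64(0.78)]
9 [0.111, -0.047, 0.076, np.float64(0.78)]
10 [0.111, -0.056, 0.079, np.float64(0.78)]
11 [0.111, -0.054, 0.069, np.float64(0.78)]
12 [0.111, -0.052, 0.058, np.float64(0.78)]
13 [0.111, -0.05, 0.048, np.float64(0.78)]
14 [0.111, -0.048, 0.037, np.float64(0.78)]
15 [0.111, -0.046, 0.027, np.float64(0.78)]
16 [0.109, -0.044, 0.016, np.float64(0.78)]
17 [0.109, -0.044, 0.016, np.float64(0.78)]
18 [0.079, -0.044, 0.016, np.float64(0.78)]
19 [0.034, -0.044, 0.015, np.float64(0.78)]
```

Request:
apply_moves:
  commands:
    - [0.0, -0.015, 0.03, 0.14, -1]
    - [0.0, -0.03, 0.06, 0.28, -1]
    - [0.01, -0.045, 0.09, 0.43, -1]
    - [0.02, -0.058, 0.102, 0.58, -1]
    - [0.028, -0.058, 0.102, 0.72, -1]
    - [0.035, -0.059, 0.102, 0.78, -1]
    - [0.055, -0.059, 0.103, 0.78, -1]
    - [0.078, -0.059, 0.103, 0.78, -1]
    - [0.095, -0.059, 0.103, 0.78, -1]
    - [0.103, -0.059, 0.103, 0.78, -1]
    - [0.105, -0.053, 0.097, 0.78, -1]
    - [0.107, -0.045, 0.089, 0.78, -1]

```text
time: 16.7
ee_pos: [0.5522, -0.2143, 0.1531]
tcp_rot: [-160.5, 89.4, -57.3]
wrist_force: [-0.2, 0.5, -0.8]
opening: 0.0126
```

Run:
```python
from sim import *
s=np.load('st.npz'); rows(s['pa'],s['ph'],13,zt=.018)
```

```text
t 16.7 tcp [ 0.5522 -0.2143  0.1531] yaz -166.8 q [ -21.    9.    6.   86.   -0. -124.] open 0.0126 F [-0.2  0.5 -0.8]
tips [[-30, 35], [-27, 25], [-24, 14], [-22, 4], [-19, 10], [-16, 20], [-13, 28], [-5, 22], [3, 14], [11, 7], [18, 0], [26, -7], [34, -14]]
0 [-0.081, -0.0, 0.019, np.float64(-0.0)]
1 [-0.056, -0.0, 0.02, np.float64(-0.0)]
2 [-0.031, -0.0, 0.02, np.float64(-0.0)]
3 [-0.006, 0.0, 0.02, np.float64(-0.0)]
4 [-0.003, -0.0, 0.011, np.float64(-0.0)]
5 [0.0, -0.0, 0.001, np.float64(-0.0)]
6 [0.002, -0.001, -0.01, np.float64(-0.0)]
7 [0.002, -0.001, -0.021, np.float64(-0.0)]
8 [0.002, -0.005, -0.016, np.float64(-0.0)]
9 [0.002, -0.01, -0.007, np.float64(-0.0)]
10 [0.002, -0.015, 0.001, np.float64(-0.0)]
11 [0.002, -0.021, -0.007, np.float64(-0.0)]
12 [0.002, -0.027, -0.016, np.float64(-0.0)]
13 [0.002, -0.033, -0.025, np.float64(-0.0)]
14 [0.003, -0.039, -0.034, np.float64(-0.0)]
15 [0.003, -0.045, -0.043, np.float64(-0.0)]
16 [0.001, -0.051, -0.052, np.float64(-0.0)]
17 [0.001, -0.051, -0.052, np.float64(-0.0)]
18 [-0.029, -0.051, -0.052, np.float64(-0.0)]
19 [-0.074, -0.051, -0.052, np.float64(-0.0)]
```

Request:
apply_moves:
  commands:
    - [0.002, -0.001, -0.01, 0, -1]
    - [0.002, -0.001, -0.021, 0, -1]
    - [0.002, -0.001, -0.023, 0, -1]
    - [0.002, -0.007, -0.012, 0, -1]
    - [0.002, -0.014, 0.0, 0, -1]
    - [0.002, -0.015, 0.002, 0, -1]
    - [0.002, -0.021, -0.007, 0, -1]
    - [0.002, -0.027, -0.016, 0, -1]
    - [0.002, -0.033, -0.025, 0, -1]
    - [0.002, -0.039, -0.034, 0, -1]
    - [0.002, -0.045, -0.043, 0, -1]
    - [0.001, -0.051, -0.052, 0, -1]

```text
time: 17.9
ee_pos: [0.6146, -0.2545, 0.1529]
tcp_rot: [-159.1, 89.4, -55.9]
wrist_force: [0.4, 0.6, -0.1]
opening: 0.0125
```

Request:
apply_moves:
  commands:
    - [0, 0, 0, 0, -1]
    - [-0.03, 0, 0, 0, -1]
    - [-0.075, 0, 0, 0, -1]
    - [-0.11, 0.04, -0.03, 0, -1]
    - [-0.11, 0.08, -0.06, 0, -1]
    - [-0.11, 0.1, -0.07, 0, -1]

```text
time: 18.5
ee_pos: [0.5314, -0.3468, 0.2648]
tcp_rot: [-157.5, 89.2, -54.3]
wrist_force: [0.1, -0.1, -0.7]
opening: 0.0124
```

Run:
```python
from sim import *
look(7,seed=5)
```

```text
red n [56 70 47 69 62] [[24, -50, 28], [38, 18, 23], [-23, -35, 24], [42, -29, 26], [5, -30, 25]]
gold n [64 73 60 43 54] [[-33, 15, 24], [9, 16, 24], [-13, -4, 24], [-39, -13, 24], [23, -8, 24]]
nearest other: red [42. 29. 28. 28. 28.] gold [51. 29. 31. 28. 28.]
red n [69 67 64 58 71] [[24, -52, 29], [38, 16, 25], [5, -31, 24], [41, -30, 26], [-22, -36, 24]]
gold n [69 72 65 64 61] [[-40, -14, 24], [9, 14, 25], [-35, 13, 25], [23, -9, 24], [-14, -5, 25]]
nearest other: red [43. 29. 28. 28. 28.] gold [28. 29. 51. 28. 32.]
cands 3496
cost mm 0.0 P(ok) 1.0 wp [[-40.0, 32.0], [-11.0, -22.0], [-1.0, 22.0], [-30.0, -18.0]] phi 134 d 21
cost mm 0.0 P(ok) 1.0 wp [[-17.0, 50.0], [-41.0, 7.0], [-41.0, 17.0], [32.0, -24.0]] phi 108 d 0
cost mm 0.0 P(ok) 1.0 wp [[-41.0, 33.0], [8.0, -33.0], [-7.0, -45.0], [5.0, -44.0]] phi 112 d 0
t 18.6 tcp [ 0.53   -0.3474  0.2641] yaz -167.1 q [ -33.   17.   28.  100.   -0. -136.] open 0.0123 F [0.5 0.2 0. ]
tips [[-36, 25], [-31, 15], [-25, 5], [-20, -4], [-15, -14], [-10, -19], [-8, -11], [-6, 0], [-3, 11], [-1, 21], [-7, 13], [-13, 4], [-20, -4]]
0 [0.031
[... 173 characters left out ...]
109, -0.081, 0.14, np.float64(-0.57)]
5 [0.113, -0.086, 0.13, np.float64(-0.6)]
6 [0.114, -0.091, 0.121, np.float64(-0.63)]
7 [0.114, -0.095, 0.112, np.float64(-0.66)]
8 [0.114, -0.1, 0.102, np.float64(-0.69)]
9 [0.114, -0.105, 0.097, np.float64(-0.71)]
10 [0.114, -0.11, 0.107, np.float64(-0.74)]
11 [0.114, -0.116, 0.118, np.float64(-0.77)]
12 [0.114, -0.123, 0.129, np.float64(-0.79)]
13 [0.114, -0.129, 0.14, np.float64(-0.82)]
14 [0.114, -0.122, 0.135, np.float64(-0.85)]
15 [0.114, -0.115, 0.13, np.float64(-0.88)]
16 [0.114, -0.108, 0.124, np.float64(-0.91)]
17 [0.114, -0.108, 0.124, np.float64(-0.91)]
18 [0.084, -0.108, 0.124, np.float64(-0.91)]
19 [0.039, -0.109, 0.123, np.float64(-0.91)]
```

Run:
```python
from sim import *
b=np.load('b.npy')
for nw,S in ((2,30),(3,45)):
    pa,ph=search(b,n=5000,phr=(95,150),seed=6,nw=nw,S=S)
    print(np.round(near(sim(b[None],pa[None],ph[None]))*1e3))
    np.savez('st.npz',pa=pa,ph=ph); rows(pa,ph,8)
```

```text
cands 4119
cost mm 0.0 P(ok) 1.0 wp [[-33.0, 33.0], [17.0, -10.0]] phi 99 d 32
cost mm 0.1 P(ok) 1.0 wp [[-31.0, 34.0], [14.0, 3.0]] phi 104 d 46
cost mm 0.2 P(ok) 1.0 wp [[-41.0, 36.0], [35.0, 9.0]] phi 113 d 0
[[28. 28. 35. 28. 28. 28. 30. 28. 28. 28.]]
t 18.6 tcp [ 0.53   -0.3474  0.2641] yaz -167.1 q [ -33.   17.   28.  100.   -0. -136.] open 0.0123 F [0.5 0.2 0. ]
tips [[-29, 29], [-23, 24], [-19, 21], [-13, 16], [-7, 11], [-3, 7], [3, 3], [8, -2]]
0 [0.033, -0.042, 0.135, np.float64(0.08)]
1 [0.058, -0.042, 0.135, np.float64(0.08)]
2 [0.083, -0.042, 0.135, np.float64(0.08)]
3 [0.108, -0.042, 0.136, np.float64(0.08)]
4 [0.11, -0.049, 0.131, np.float64(0.02)]
5 [0.113, -0.059, 0.125, np.float64(-0.06)]
6 [0.113, -0.066, 0.121, np.float64(-0.11)]
7 [0.114, -0.076, 0.116, np.float64(-0.19)]
8 [0.114, -0.086, 0.111, np.float64(-0.27)]
9 [0.114, -0.093, 0.108, np.float64(-0.32)]
10 [0.114, -0.103, 0.104, np.float64(-0.4)]
11 [0.114, -0.112, 0.1, np.float64(-0.47)]
12 [0.114, -0.112, 0.1, np.float64(-0.47)]
13 [0.084, -0.112, 0.1, np.float64(-0.47)]
14 [0.039, -0.113, 0.099, np.float6
[... 479 characters left out ...]
2, 1], [-12, -3], [-3, -6], [7, -9]]
0 [0.031, -0.084, 0.152, np.float64(-0.55)]
1 [0.056, -0.083, 0.153, np.float64(-0.55)]
2 [0.081, -0.083, 0.153, np.float64(-0.55)]
3 [0.106, -0.083, 0.153, np.float64(-0.55)]
4 [0.108, -0.081, 0.144, np.float64(-0.55)]
5 [0.11, -0.077, 0.134, np.float64(-0.55)]
6 [0.111, -0.074, 0.125, np.float64(-0.55)]
7 [0.114, -0.081, 0.118, np.float64(-0.55)]
8 [0.114, -0.088, 0.113, np.float64(-0.55)]
9 [0.114, -0.098, 0.107, np.float64(-0.55)]
10 [0.114, -0.106, 0.102, np.float64(-0.55)]
11 [0.114, -0.115, 0.096, np.float64(-0.55)]
12 [0.114, -0.115, 0.096, np.float64(-0.55)]
13 [0.084, -0.115, 0.096, np.float64(-0.55)]
14 [0.039, -0.115, 0.095, np.float64(-0.55)]
```

Request:
apply_moves:
  commands:
    - [0.0, -0.02, 0.04, -0.14, -1]
    - [0.01, -0.04, 0.08, -0.28, -1]
    - [0.02, -0.065, 0.12, -0.42, -1]
    - [0.031, -0.084, 0.152, -0.55, -1]
    - [0.045, -0.084, 0.153, -0.55, -1]
    - [0.07, -0.083, 0.153, -0.55, -1]
    - [0.09, -0.083, 0.153, -0.55, -1]
    - [0.104, -0.083, 0.153, -0.55, -1]
    - [0.107, -0.081, 0.144, -0.55, -1]
    - [0.109, -0.077, 0.134, -0.55, -1]
    - [0.11, -0.074, 0.125, -0.55, -1]
    - [0.11, -0.074, 0.125, -0.55, -1]

```text
time: 19.8
ee_pos: [0.5747, -0.2118, 0.1533]
tcp_rot: [167.9, 89.3, -57.8]
wrist_force: [-0.2, 0.0, -0.2]
opening: 0.0122
```

Run:
```python
from sim import *
s=np.load('st.npz'); rows(s['pa'],s['ph'],8,zt=.0175)
```

```text
t 19.8 tcp [ 0.5747 -0.2118  0.1533] yaz -135.6 q [ -20.   12.    9.   87.   -0. -154.] open 0.0122 F [-0.2  0.  -0.2]
tips [[-37, 30], [-38, 19], [-38, 10], [-31, 4], [-22, 1], [-12, -3], [-3, -6], [7, -9]]
0 [-0.08, -0.024, 0.019, np.float64(-0.01)]
1 [-0.055, -0.024, 0.02, np.float64(-0.01)]
2 [-0.03, -0.024, 0.02, np.float64(-0.01)]
3 [-0.005, -0.024, 0.02, np.float64(-0.01)]
4 [-0.003, -0.017, 0.014, np.float64(-0.01)]
5 [-0.001, -0.009, 0.007, np.float64(-0.01)]
6 [0.0, -0.002, 0.001, np.float64(-0.01)]
7 [0.003, -0.003, -0.008, np.float64(-0.01)]
8 [0.003, -0.007, -0.017, np.float64(-0.01)]
9 [0.003, -0.012, -0.026, np.float64(-0.01)]
10 [0.003, -0.016, -0.035, np.float64(-0.01)]
11 [0.003, -0.021, -0.045, np.float64(-0.01)]
12 [0.003, -0.021, -0.045, np.float64(-0.01)]
13 [-0.027, -0.021, -0.045, np.float64(-0.01)]
14 [-0.072, -0.021, -0.046, np.float64(-0.01)]
```

Request:
apply_moves:
  commands:
    - [0.0, -0.003, 0.001, 0, -1]
    - [0.003, -0.003, -0.008, 0, -1]
    - [0.003, -0.007, -0.017, 0, -1]
    - [0.003, -0.012, -0.026, 0, -1]
    - [0.003, -0.016, -0.035, 0, -1]
    - [0.003, -0.021, -0.045, 0, -1]
    - [0.003, -0.021, -0.045, 0, -1]
    - [-0.027, -0.021, -0.045, 0, -1]
    - [-0.072, -0.021, -0.046, 0, -1]
    - [-0.11, 0.02, -0.07, 0, -1]
    - [-0.11, 0.06, -0.1, 0, -1]
    - [-0.11, 0.07, -0.1, 0, -1]

```text
time: 21.0
ee_pos: [0.5941, -0.3349, 0.2655]
tcp_rot: [169.6, 89.1, -56.1]
wrist_force: [0.5, -0.1, -1.3]
opening: 0.0126
```

Run:
```python
from sim import *
look(8,seed=7,n=6000)
```

```text
red n [70 51 66 58 61] [[37, -27, 25], [-23, -33, 23], [39, 25, 24], [4, -40, 24], [28, -53, 29]]
gold n [58 67 50 74 53] [[0, -12, 24], [-17, 11, 23], [-40, -11, 25], [11, 23, 24], [27, 2, 24]]
nearest other: red [30. 28. 26. 28. 49.] gold [28. 44. 28. 28. 26.]
red n [75 65 72 66 69] [[4, -42, 25], [39, 23, 24], [-24, -34, 25], [36, -29, 25], [27, -55, 30]]
gold n [72 74 64 69 65] [[-17, 8, 25], [10, 21, 24], [26, -2, 24], [1, -14, 24], [-40, -13, 25]]
nearest other: red [28. 28. 27. 29. 49.] gold [44. 29. 28. 28. 27.]
cands 2706
cost mm 0.0 P(ok) 1.0 wp [[5.0, 51.0], [-44.0, 12.0], [-27.0, 4.0], [7.0, -1.0]] phi 126 d 27
cost mm 0.0 P(ok) 1.0 wp [[-18.0, 35.0], [-27.0, 10.0], [-3.0, 6.0], [3.0, -18.0]] phi 122 d -1
cost mm 0.0 P(ok) 1.0 wp [[-34.0, 33.0], [-37.0, 11.0], [22.0, 13.0], [8.0, -32.0]] phi 94 d 0
t 21.1 tcp [ 0.5933 -0.3337  0.2642] yaz -135.8 q [ -29.   25.   38.  103.   -0. -163.] open 0.0121 F [-0.3  0.5 -0.6]
tips [[-1, 46], [-8, 41], [-15, 35], [-22, 29], [-29, 23], [-37, 18], [-43, 13], [-38, 9], [-29, 5], [-20, 3], [-11, 2], [-2, 1], [7, -1]]
0 [0.031, -0.122, 0.
[... 156 characters left out ...]
.108, -0.117, 0.103, np.float64(0.11)]
5 [0.11, -0.111, 0.104, np.float64(0.08)]
6 [0.111, -0.104, 0.104, np.float64(0.04)]
7 [0.112, -0.098, 0.105, np.float64(0.0)]
8 [0.111, -0.092, 0.106, np.float64(-0.04)]
9 [0.11, -0.085, 0.107, np.float64(-0.07)]
10 [0.109, -0.08, 0.108, np.float64(-0.1)]
11 [0.111, -0.083, 0.102, np.float64(-0.14)]
12 [0.113, -0.089, 0.094, np.float64(-0.18)]
13 [0.113, -0.097, 0.087, np.float64(-0.22)]
14 [0.113, -0.105, 0.081, np.float64(-0.25)]
15 [0.113, -0.113, 0.074, np.float64(-0.29)]
16 [0.113, -0.121, 0.068, np.float64(-0.33)]
17 [0.113, -0.121, 0.068, np.float64(-0.33)]
18 [0.084, -0.121, 0.067, np.float64(-0.33)]
19 [0.039, -0.121, 0.067, np.float64(-0.33)]
```

```bash
sed -i 's/\[.0001,.0003,0\]/[0,.00004,0]/; s/slope=.0001)/slope=0.)/' sim.py; sed -i 's/rng.uniform(.0,.056,n\*40)/rng.uniform(.0,.064,n*40)/; s/r=.046\*np.sqrt/r=.052*np.sqrt/' sim.py
python3 - <<'E'
from sim import *
b=np.load('b.npy')
for nw,S,phr in ((3,50,(90,158)),(4,70,(60,158)),(4,70,(-60,60))):
    pa,ph=search(b,n=8000,phr=phr,seed=8,nw=nw,S=S)
    print(np.round(near(sim(b[None],pa[None],ph[None]))*1e3))
E
```

```text
cands 5406
cost mm 0.0 P(ok) 1.0 wp [[-54.0, 23.0], [15.0, -6.0], [14.0, -46.0]] phi 153 d 5
cost mm 0.0 P(ok) 1.0 wp [[-29.0, 45.0], [-18.0, 14.0], [44.0, 16.0]] phi 125 d -8
cost mm 0.0 P(ok) 1.0 wp [[-47.0, 30.0], [9.0, 14.0], [6.0, 6.0]] phi 125 d 0
[[28. 28. 28. 28. 28. 28. 28. 32. 28. 28.]]
cands 3710
cost mm 0.0 P(ok) 1.0 wp [[-56.0, 16.0], [38.0, -26.0], [-20.0, -17.0], [19.0, 25.0]] phi 143 d 0
cost mm 0.0 P(ok) 1.0 wp [[-58.0, 18.0], [42.0, 1.0], [-19.0, 48.0], [37.0, 16.0]] phi 146 d -18
cost mm 0.0 P(ok) 1.0 wp [[13.0, 62.0], [-25.0, 24.0], [36.0, -11.0], [31.0, -18.0]] phi 132 d -4
[[28. 28. 28. 28. 28. 29. 28. 28. 28. 28.]]
cands 2050
cost mm 0.0 P(ok) 1.0 wp [[-28.0, 35.0], [18.0, -17.0], [20.0, -6.0], [11.0, -16.0]] phi 48 d -42
cost mm 0.0 P(ok) 1.0 wp [[-10.0, 37.0], [14.0, -13.0], [34.0, -8.0], [-6.0, -29.0]] phi -1 d 0
cost mm 0.0 P(ok) 1.0 wp [[-32.0, 28.0], [18.0, -11.0], [-39.0, 21.0], [26.0, 43.0]] phi 47 d 0
[[28. 28. 28. 28. 28. 28. 30. 28. 28. 28.]]
```

Run:
```python
from sim import *
b=np.load('b.npy'); print(np.round(b*1e3).tolist(), np.round(near(b[None])*1e3))
cs=[dict(np.load(f'{v}8.npz')) for v in ('scene','top')]
A,Bb=[np.vstack([x['red'],x['gold']])[:,:2] for x in (balls([c],verbose=False) for c in cs)]
D=np.linalg.norm(A[:,None]-Bb[None],axis=2); D[:5,5:]=D[5:,:5]=9; j=D.argmin(1); print(len(set(j)),np.round(D.min(1)*1e3))
b=(A+Bb[j])/2-BC; np.save('b.npy',b)
for nw,S,phr in ((3,50,(90,158)),(4,70,(60,158)),(4,70,(-60,60))):
    pa,ph=search(b,n=8000,phr=phr,seed=8,nw=nw,S=S)
    print(np.round(near(sim(b[None],pa[None],ph[None]))*1e3))
```

```text
[[28.0, -54.0], [39.0, 24.0], [-24.0, -34.0], [4.0, -41.0], [37.0, -28.0], [-17.0, 9.0], [11.0, 22.0], [27.0, -1.0], [-40.0, -12.0], [1.0, -13.0]] [[49. 28. 27. 28. 28. 44. 28. 28. 27. 28.]]
10 [2. 2. 2. 2. 2. 2. 2. 1. 2. 4.]
cands 5331
cost mm 0.0 P(ok) 1.0 wp [[12.0, 53.0], [-40.0, 32.0], [8.0, -45.0]] phi 129 d 0
cost mm 0.0 P(ok) 1.0 wp [[-49.0, 22.0], [7.0, 27.0], [-25.0, -20.0]] phi 141 d -30
cost mm 0.0 P(ok) 1.0 wp [[3.0, 46.0], [-21.0, 29.0], [16.0, -44.0]] phi 118 d 0
[[28. 28. 28. 28. 28. 28. 31. 28. 30. 28.]]
cands 3724
cost mm 0.0 P(ok) 1.0 wp [[-53.0, 25.0], [41.0, -3.0], [24.0, -27.0], [42.0, -17.0]] phi 123 d 0
cost mm 0.0 P(ok) 1.0 wp [[-55.0, 16.0], [24.0, 40.0], [-20.0, 10.0], [10.0, 34.0]] phi 151 d 0
cost mm 0.0 P(ok) 1.0 wp [[14.0, 46.0], [-35.0, 12.0], [18.0, -32.0], [25.0, 21.0]] phi 95 d 21
[[28. 29. 28. 28. 31. 28. 29. 31. 28. 28.]]
cands 2024
cost mm 0.0 P(ok) 1.0 wp [[-44.0, 33.0], [8.0, -8.0], [-34.0, 39.0], [14.0, 35.0]] phi 58 d 0
cost mm 0.0 P(ok) 1.0 wp [[-43.0, 33.0], [13.0, -2.0], [10.0, 18.0], [-43.0, 6.0]] phi 41 d 19
cost mm 0.0 P(ok) 1.0 wp [[-39.0, 38.0], [5.0, 10.0], [-4.0, 46.0], [-43.0, 26.0]] phi 50 d -14
[[29. 28. 28. 28. 28. 28. 29. 28. 28. 30.]]
```

```bash
grep -n "slope\|.068" sim.py
python3 - <<'E'
from sim import *
b=np.load('b.npy')
u=np.linspace(0,1,40)[:,None]
w=np.array([[-39,38],[5,10]])/1e3; pa=w[0]+(w[1]-w[0])*u; ph=np.full(40,np.radians(50))
print(np.round(b*1e3).astype(int).tolist()); E=sim(b[None],pa[None],ph[None])[0]; print(np.round(E*1e3).astype(int).tolist()); 
E=sim(b[None],pa[None]*0+.3,ph[None])[0]; print('idle',np.round(E*1e3).astype(int).tolist())
E
```

```text
3:def sim(B,paths,phis,slope=0.):
9:        r=np.linalg.norm(B,axis=2,keepdims=True); B-=B/(r+1e-9)*np.where(r>.042,slope,0)
14:            r=np.linalg.norm(B,axis=2,keepdims=True); B-=B/(r+1e-9)*np.maximum(0,r-.068)
44:            Bn=b[None]+rng.normal(0,noise,(len(idx),10,2)); E=sim(Bn,paths[idx],phis[idx],slope=[0,.00004,0][q%3]); d=near(E)
[[37, -28], [-24, -34], [39, 24], [4, -41], [28, -54], [1, -13], [-17, 10], [-40, -12], [11, 22], [27, 0]]
[[46, -31], [-24, -34], [41, 29], [-6, -60], [33, -59], [13, -40], [24, -14], [-40, -12], [13, 25], [47, 2]]
idle [[37, -27], [-24, -34], [39, 24], [3, -41], [28, -54], [1, -13], [-17, 10], [-40, -12], [10, 22], [27, -1]]
```

```bash
sed -i 's/score(best,.0015,9)/score(best,.003,12)/' sim.py
python3 - <<'E'
from sim import *
b=np.load('b.npy')
for nw,S,phr in ((2,36,(100,158)),(3,50,(100,158))):
    pa,ph=search(b,n=6000,phr=phr,seed=9,nw=nw,S=S)
    E=sim(b[None],pa[None],ph[None]); print(np.round(near(E)*1e3),np.round(E*1e3).astype(int).tolist())
    np.savez(f'st{nw}.npz',pa=pa,ph=ph); rows(pa,ph,9 if nw==3 else 7)
E
```

```text
cands 4803
cost mm 0.0 P(ok) 1.0 wp [[-43.0, 18.0], [25.0, -4.0]] phi 120 d 0
cost mm 0.0 P(ok) 1.0 wp [[-43.0, 23.0], [39.0, -20.0]] phi 131 d 0
cost mm 0.0 P(ok) 1.0 wp [[-39.0, 32.0], [13.0, -35.0]] phi 134 d 24
[[28. 28. 28. 28. 28. 28. 28. 30. 28. 28.]] [[[51, -31], [-29, -45], [43, 25], [3, -56], [31, -56], [23, -30], [-5, -29], [-41, -17], [15, 28], [52, -3]]]
t 21.1 tcp [ 0.5933 -0.3337  0.2642] yaz -135.8 q [ -29.   25.   38.  103.   -0. -163.] open 0.0121 F [-0.3  0.5 -0.6]
tips [[-34, 15], [-25, 12], [-16, 9], [-7, 6], [1, 3], [10, 1], [19, -2]]
0 [0.033, -0.058, 0.113, np.float64(0.25)]
1 [0.058, -0.058, 0.113, np.float64(0.25)]
2 [0.083, -0.058, 0.113, np.float64(0.25)]
3 [0.108, -0.058, 0.114, np.float64(0.25)]
4 [0.111, -0.062, 0.106, np.float64(0.25)]
5 [0.113, -0.066, 0.097, np.float64(0.25)]
6 [0.113, -0.071, 0.089, np.float64(0.25)]
7 [0.113, -0.075, 0.081, np.float64(0.25)]
8 [0.114, -0.079, 0.073, np.float64(0.25)]
9 [0.114, -0.083, 0.065, np.float64(0.25)]
10 [0.114, -0.088, 0.056, np.float64(0.25)]
11 [0.114, -0.088, 0.056, np.float64(0.25)]
12 [0.084, -0.088, 
[... 674 characters left out ...]
-2], [13, -8], [21, -16]]
0 [0.027, -0.086, 0.132, np.float64(0.1)]
1 [0.052, -0.086, 0.132, np.float64(0.1)]
2 [0.077, -0.086, 0.133, np.float64(0.1)]
3 [0.102, -0.086, 0.133, np.float64(0.1)]
4 [0.105, -0.087, 0.124, np.float64(0.1)]
5 [0.108, -0.087, 0.115, np.float64(0.1)]
6 [0.112, -0.088, 0.104, np.float64(0.1)]
7 [0.113, -0.088, 0.095, np.float64(0.1)]
8 [0.113, -0.089, 0.084, np.float64(0.1)]
9 [0.114, -0.089, 0.074, np.float64(0.1)]
10 [0.114, -0.09, 0.063, np.float64(0.1)]
11 [0.114, -0.09, 0.054, np.float64(0.1)]
12 [0.114, -0.091, 0.043, np.float64(0.1)]
13 [0.114, -0.091, 0.043, np.float64(0.1)]
14 [0.084, -0.091, 0.043, np.float64(0.1)]
15 [0.039, -0.09, 0.042, np.float64(0.1)]
```

Request:
apply_moves:
  commands:
    - [0.0, -0.02, 0.04, 0.08, -1]
    - [0.015, -0.04, 0.08, 0.17, -1]
    - [0.03, -0.058, 0.113, 0.25, -1]
    - [0.045, -0.058, 0.113, 0.25, -1]
    - [0.07, -0.058, 0.113, 0.25, -1]
    - [0.09, -0.058, 0.113, 0.25, -1]
    - [0.106, -0.058, 0.114, 0.25, -1]
    - [0.109, -0.062, 0.106, 0.25, -1]
    - [0.111, -0.066, 0.097, 0.25, -1]
    - [0.112, -0.071, 0.089, 0.25, -1]
    - [0.112, -0.075, 0.081, 0.25, -1]
    - [0.112, -0.079, 0.073, 0.25, -1]

```text
time: 22.3
ee_pos: [0.601, -0.2278, 0.1514]
tcp_rot: [-177.6, 89.3, -57.8]
wrist_force: [-0.4, 0.0, -0.5]
opening: 0.0125
```

Run:
```python
from sim import *
s=np.load('st2.npz'); rows(s['pa'],s['ph'],7,zt=.0175)
```

```text
t 22.3 tcp [ 0.601  -0.2278  0.1514] yaz -150.1 q [ -21.   16.   14.   87.   -0. -140.] open 0.0125 F [-0.4  0.  -0.5]
tips [[-34, 15], [-25, 12], [-16, 9], [-7, 6], [1, 3], [10, 1], [19, -2]]
0 [-0.079, 0.031, 0.034, np.float64(0.0)]
1 [-0.054, 0.031, 0.034, np.float64(0.0)]
2 [-0.029, 0.031, 0.035, np.float64(0.0)]
3 [-0.004, 0.032, 0.035, np.float64(0.0)]
4 [-0.001, 0.025, 0.028, np.float64(0.0)]
5 [0.001, 0.019, 0.021, np.float64(0.0)]
6 [0.001, 0.013, 0.014, np.float64(0.0)]
7 [0.001, 0.007, 0.008, np.float64(0.0)]
8 [0.001, 0.001, 0.001, np.float64(0.0)]
9 [0.001, -0.006, -0.006, np.float64(0.0)]
10 [0.001, -0.012, -0.013, np.float64(0.0)]
11 [0.001, -0.012, -0.013, np.float64(0.0)]
12 [-0.029, -0.012, -0.013, np.float64(0.0)]
13 [-0.074, -0.012, -0.014, np.float64(0.0)]
```

Request:
apply_moves:
  commands:
    - [0.001, -0.006, -0.006, 0, -1]
    - [0.001, -0.012, -0.013, 0, -1]
    - [0.001, -0.012, -0.013, 0, -1]
    - [-0.029, -0.012, -0.013, 0, -1]
    - [-0.074, -0.012, -0.014, 0, -1]
    - [-0.11, 0.03, -0.04, 0, -1]
    - [-0.11, 0.07, -0.07, 0, -1]
    - [-0.11, 0.09, -0.08, 0, -1]

```text
time: 23.1
ee_pos: [0.5616, -0.3435, 0.2642]
tcp_rot: [-174.9, 89.1, -55.1]
wrist_force: [0.0, -0.2, -1.1]
opening: 0.0127
```

```bash
cat > lk.py <<'E'
import sys
from sim import *
def merge(k):
    cs=[cam(v) for v in ('scene','top')]
    for v,c in zip(('scene','top'),cs): np.savez(f'{v}{k}.npz',**c)
    A,Bb=[np.vstack([x['red'],x['gold']]) for x in (balls([c]) for c in cs)]
    D=np.linalg.norm(A[:,None]-Bb[None],axis=2); D[:5,5:]=D[5:,:5]=9; j=D.argmin(1); print('match',len(set(j)),np.round(D.min(1)*1e3).max())
    b=((A+Bb[j])/2)[:,:2]-BC; np.save('b.npy',b); print(np.round(b*1e3).astype(int).tolist()); return b
E
python3 - <<'E'
from lk import *
b=merge(9); print(np.round(near(b[None])*1e3))
for nw,S in ((2,36),(3,50)):
    pa,ph=search(b,n=6000,phr=(60,158),seed=10,nw=nw,S=S)
    E=sim(b[None],pa[None],ph[None]); print(np.round(near(E)*1e3))
    np.savez(f'st{nw}.npz',pa=pa,ph=ph); rows(pa,ph,9 if nw==3 else 7)
E
```

```text
red n [56 67 62 64 56] [[-24, -33, 24], [38, -29, 26], [3, -41, 24], [43, 22, 24], [27, -55, 30]]
gold n [51 56 68 74 58] [[-40, -11, 24], [30, -2, 23], [-14, 8, 24], [14, 21, 24], [4, -14, 23]]
nearest other: red [27. 28. 26. 27. 47.] gold [27. 27. 43. 29. 26.]
red n [70 68 65 70 63] [[27, -57, 30], [2, -44, 25], [42, 21, 25], [-24, -35, 24], [38, -31, 27]]
gold n [75 68 66 75 69] [[-14, 6, 25], [29, -5, 24], [-41, -12, 24], [14, 19, 24], [4, -16, 25]]
nearest other: red [47. 27. 28. 28. 28.] gold [43. 28. 28. 28. 27.]
match 10 3.0
[[-24, -34], [38, -30], [2, -42], [43, 21], [27, -56], [-40, -11], [30, -4], [-14, 7], [14, 20], [4, -15]]
[[28. 28. 27. 28. 47. 28. 28. 43. 28. 27.]]
cands 4908
cost mm 0.0 P(ok) 1.0 wp [[-47.0, 20.0], [50.0, 6.0]] phi 119 d 28
cost mm 0.0 P(ok) 1.0 wp [[-36.0, 18.0], [1.0, -1.0]] phi 150 d 0
cost mm 0.0 P(ok) 1.0 wp [[-34.0, 38.0], [19.0, -32.0]] phi 125 d 0
[[28. 28. 29. 28. 28. 28. 30. 28. 28. 28.]]
t 23.2 tcp [ 0.5604 -0.3445  0.2629] yaz -150.4 q [ -31.   21.   33.  101.   -0. -151.] open 0.0122 F [-0.5  0.4 -1. ]
tips [[-38, 18], [-28, 17], [-19, 1
[... 1164 characters left out ...]
 7]]
0 [0.033, -0.07, 0.12, np.float64(0.03)]
1 [0.058, -0.07, 0.121, np.float64(0.03)]
2 [0.083, -0.069, 0.121, np.float64(0.03)]
3 [0.108, -0.069, 0.122, np.float64(0.03)]
4 [0.111, -0.081, 0.115, np.float64(-0.04)]
5 [0.112, -0.092, 0.108, np.float64(-0.11)]
6 [0.112, -0.105, 0.1, np.float64(-0.2)]
7 [0.112, -0.116, 0.094, np.float64(-0.27)]
8 [0.112, -0.129, 0.088, np.float64(-0.35)]
9 [0.112, -0.139, 0.083, np.float64(-0.43)]
10 [0.112, -0.152, 0.077, np.float64(-0.51)]
11 [0.11, -0.162, 0.073, np.float64(-0.58)]
12 [0.107, -0.177, 0.08, np.float64(-0.67)]
13 [0.107, -0.177, 0.08, np.float64(-0.67)]
14 [0.077, -0.177, 0.08, np.float64(-0.67)]
15 [0.032, -0.177, 0.079, np.float64(-0.67)]
```

The last stroke hardly moved the balls, so the spoon may have shifted in the grip. Checking it.

Run:
```python
from h import *
for nm in ('scene6','scene9'):
    c=dict(np.load(nm+'.npz')); P=cloud(c); hsv=cv2.cvtColor(c['frame'],cv2.COLOR_BGR2HSV)
    if nm=='scene9': tcp=np.array([.5607,-.344,.2633]); ph=np.radians(119.7)
    else: tcp=np.array([.6035,-.296,.263]); ph=np.radians(147.9)
    f=np.array([np.cos(ph),np.sin(ph),0]); s=np.array([-f[1],f[0],0]); D=P-tcp; A=D@f; B=D@s; Z=D[...,2]
    m=(c['depth']>0)&(Z<-.01)&(P[...,2]>.075)&(abs(B)<.06)&(A>-.06)&(A<.16)&(hsv[...,1]>80)&(hsv[...,0]<25)&(hsv[...,0]>8)
    a,b,z=A[m],B[m],Z[m]; print(nm,m.sum(),z.min() if m.sum() else 0)
    for lo in np.arange(-.18,-.01,.02):
        k=(z>lo)&(z<=lo+.02)
        if k.sum()>3: print(round(lo+.01,3),k.sum(),np.round([np.median(a[k]),a[k].max(),np.median(b[k]),b[k].min(),b[k].max()],4))
c=dict(np.load('scene9.npz')); t=dict(np.load('top9.npz'))
cv2.imwrite('pics/s9.png',np.hstack([cv2.resize(c['frame'][110:240,160:300],(517,480)),cv2.resize(t['frame'][150:250,240:300],(283,480))]))
```

```text
scene6 277 -0.18512296553130908
-0.11 21 [ 0.1015  0.1049 -0.0164 -0.0194  0.0105]
-0.09 56 [ 0.0912  0.1023 -0.0152 -0.0214  0.0079]
-0.07 68 [ 0.0757  0.0878 -0.014  -0.0215  0.0116]
-0.05 57 [ 0.0609  0.0704 -0.0101 -0.0182  0.0091]
-0.03 46 [ 0.0446  0.0575 -0.0091 -0.0132  0.0001]
-0.01 24 [ 0.0336  0.0408 -0.009  -0.0119  0.0017]
scene9 385 -0.18637292653723908
-0.11 36 [ 0.1027  0.1062 -0.0118 -0.0194  0.012 ]
-0.09 85 [ 0.0913  0.1025 -0.0073 -0.0217  0.0136]
-0.07 92 [ 0.076   0.0863 -0.0095 -0.0201  0.0137]
-0.05 67 [ 0.0602  0.0697 -0.0072 -0.0145  0.0076]
-0.03 51 [ 0.0438  0.0551 -0.0064 -0.0126  0.0045]
-0.01 25 [ 0.0331  0.0389 -0.008  -0.0113  0.0029]
```

View pics/s9.png

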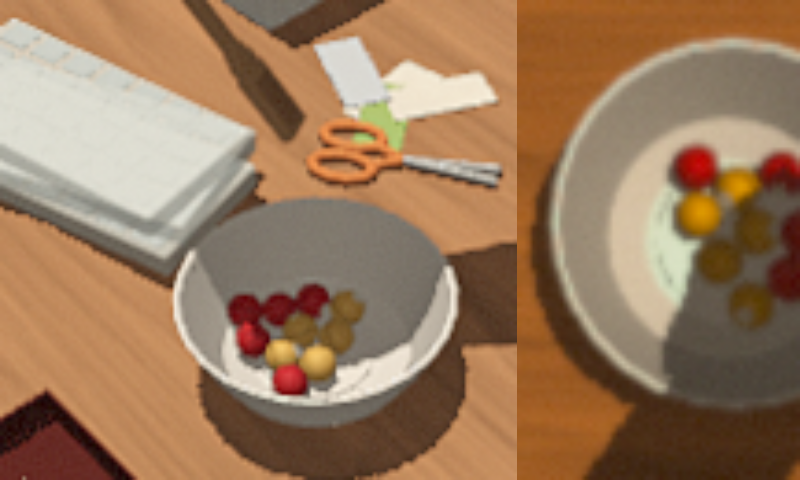

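The spoon has rotated in the grip to about 37° lean, which puts its tip roughly 30 mm further forward and 19 mm higher than I assumed; that is why the stroke passed over the balls. I update the model, grip harder, and plan only strokes that start in clear gaps.

```bash
sed -i 's/W,T=.016,.0066/W,T=.016,.0076/; s/-.004\*f/-.005*f/g; s/+dz+.133/+dz+.114/; s/bc+p-.072\*f/bc+p-.102*f/; s/zt=.0165/zt=.0175/; s/kk=fw.mean(1)<.2;/kk=(fw.mean(1)<.2)\&((paths[...,0]*np.cos(phis)+paths[...,1]*np.sin(phis)).min(1)>-.028);/' sim.py; grep -c "028" sim.py
python3 - <<'E'
from sim import *
b=np.load('b.npy')
for nw,S in ((2,22),(3,40)):
    pa,ph=search(b,n=9000,phr=(60,158),seed=11,nw=nw,S=S,pen=.003)
    E=sim(b[None],pa[None],ph[None]); print(np.round(near(E)*1e3),np.round(E*1e3).astype(int).tolist())
    np.savez(f'st{nw}.npz',pa=pa,ph=ph); rows(pa,ph,8 if nw==3 else 5)
E
```

```text
1
cands 7545
cost mm 0.0 P(ok) 1.0 wp [[-37.0, 27.0], [24.0, -27.0]] phi 132 d -30
cost mm 0.1 P(ok) 1.0 wp [[-24.0, 39.0], [-3.0, -13.0]] phi 123 d 0
cost mm 0.1 P(ok) 1.0 wp [[-30.0, 30.0], [6.0, -7.0]] phi 141 d -55
[[28. 28. 28. 28. 28. 30. 28. 28. 29. 28.]] [[[-30, -41], [49, -33], [0, -53], [43, 23], [28, -56], [-42, -13], [32, -3], [-7, -26], [14, 20], [21, -29]]]
t 23.2 tcp [ 0.5604 -0.3445  0.2629] yaz -150.4 q [ -31.   21.   33.  101.   -0. -151.] open 0.0122 F [-0.5  0.4 -1. ]
tips [[-32, 22], [-26, 17], [-20, 12], [-15, 7], [-8, 1]]
0 [0.05, -0.091, 0.095, np.float64(-0.21)]
1 [0.075, -0.091, 0.095, np.float64(-0.21)]
2 [0.1, -0.091, 0.096, np.float64(-0.21)]
3 [0.125, -0.091, 0.096, np.float64(-0.21)]
4 [0.128, -0.084, 0.087, np.float64(-0.11)]
5 [0.13, -0.076, 0.079, np.float64(-0.01)]
6 [0.13, -0.069, 0.073, np.float64(0.08)]
7 [0.13, -0.062, 0.067, np.float64(0.18)]
8 [0.131, -0.052, 0.061, np.float64(0.3)]
9 [0.131, -0.052, 0.061, np.float64(0.3)]
10 [0.101, -0.052, 0.061, np.float64(0.3)]
11 [0.056, -0.052, 0.06, np.float64(0.3)]
cands 6507
cost mm 0.0 P(ok) 1.0 wp 
[... 527 characters left out ...]
[-4, 21], [4, 19], [11, 14], [17, 9], [23, 3], [29, -3]]
0 [0.053, -0.054, 0.092, np.float64(0.26)]
1 [0.078, -0.054, 0.093, np.float64(0.26)]
2 [0.103, -0.054, 0.093, np.float64(0.26)]
3 [0.128, -0.054, 0.093, np.float64(0.26)]
4 [0.13, -0.059, 0.088, np.float64(0.26)]
5 [0.13, -0.064, 0.082, np.float64(0.26)]
6 [0.13, -0.07, 0.076, np.float64(0.26)]
7 [0.13, -0.076, 0.07, np.float64(0.26)]
8 [0.131, -0.079, 0.062, np.float64(0.26)]
9 [0.131, -0.082, 0.054, np.float64(0.26)]
10 [0.131, -0.084, 0.046, np.float64(0.26)]
11 [0.131, -0.087, 0.038, np.float64(0.26)]
12 [0.131, -0.087, 0.038, np.float64(0.26)]
13 [0.101, -0.087, 0.038, np.float64(0.26)]
14 [0.056, -0.087, 0.037, np.float64(0.26)]
```

Request:
apply_moves:
  commands:
    - [0.0, -0.03, 0.035, 0, -1]
    - [0.02, -0.06, 0.07, 0, -1]
    - [0.045, -0.088, 0.096, 0, -1]
    - [0.07, -0.088, 0.096, 0, -1]
    - [0.095, -0.088, 0.096, 0, -1]
    - [0.115, -0.088, 0.096, 0, -1]
    - [0.126, -0.088, 0.096, 0, -1]
    - [0.128, -0.087, 0.086, 0, -1]
    - [0.13, -0.086, 0.076, 0, -1]
    - [0.131, -0.084, 0.066, 0, -1]
    - [0.131, -0.083, 0.057, 0, -1]
    - [0.131, -0.081, 0.048, 0, -1]
  newtons: 120

```text
time: 24.4
ee_pos: [0.6088, -0.2653, 0.1325]
tcp_rot: [-173.5, 89.1, -53.9]
wrist_force: [-0.8, 2.3, 5.1]
opening: 0.0123
```

Request:
apply_moves:
  commands:
    - [0, 0.001, -0.004, 0, -1]
    - [0, 0.001, -0.006, 0, -1]
    - [0, 0.001, -0.006, 0, -1]
    - [-0.03, 0.0, -0.006, 0, -1]
    - [-0.075, 0.0, -0.006, 0, -1]
    - [-0.12, 0.03, -0.04, 0, -1]
    - [-0.12, 0.06, -0.08, 0, -1]
    - [-0.12, 0.09, -0.11, 0, -1]
    - [-0.12, 0.09, -0.11, 0, -1]

```text
time: 25.3
ee_pos: [0.582, -0.4093, 0.2531]
tcp_rot: [179.9, 89.1, -60.8]
wrist_force: [0.3, 0.4, -1.0]
opening: 0.012
```

```bash
cat >> lk.py <<'E'
def spoon(k):
    c=dict(np.load(f'scene{k}.npz')); P=cloud(c); hsv=cv2.cvtColor(c['frame'],cv2.COLOR_BGR2HSV); R,o=plan()
    D=(P-o['ee_pos'])@R; X,Y,Z=D[...,0],D[...,1],D[...,2]   # tool coords
    m=(c['depth']>0)&(X>.01)&(P[...,2]>.085)&(abs(Y)<.045)&(Z>-.03)&(Z<.16)&(hsv[...,1]>80)&(hsv[...,0]<25)&(hsv[...,0]>8)
    x,z=X[m],Z[m]; 
    if m.sum()>20: s,i=np.polyfit(x,z,1); print('spoon n',m.sum(),'lean',round(np.degrees(np.arctan(s)),1),'icpt@grip',round(s*-.019+i,4),'xmax',round(x.max(),3))
E
python3 - <<'E'
from lk import *
b=merge(10); print(np.round(near(b[None])*1e3)); spoon(10); spoon_=0
if near(b[None]).max()>.0405:
  for nw,S in ((2,22),(3,40)):
    pa,ph=search(b,n=9000,phr=(60,158),seed=11,nw=nw,S=S,pen=.003)
    np.savez(f'st{nw}.npz',pa=pa,ph=ph); rows(pa,ph,8 if nw==3 else 5)
E
```

```text
red n [48 67 62 55 50] [[-25, -35, 24], [39, 24, 24], [28, -52, 29], [48, -29, 28], [1, -44, 24]]
gold n [69 71 52 60 61] [[-6, -14, 23], [38, -3, 24], [20, -25, 23], [14, 13, 24], [-40, -10, 24]]
nearest other: red [28. 27. 28. 28. 27.] gold [28. 27. 27. 28. 29.]
red n [67 71 59 69 69] [[39, 23, 25], [1, -46, 26], [47, -30, 28], [-25, -35, 24], [27, -53, 30]]
gold n [76 66 69 64 69] [[-6, -15, 25], [20, -26, 24], [38, -5, 25], [-40, -12, 24], [13, 11, 24]]
nearest other: red [28. 28. 27. 28. 29.] gold [28. 28. 27. 28. 28.]
match 10 3.0
[[-25, -35], [39, 24], [27, -52], [48, -30], [1, -45], [-6, -15], [38, -4], [20, -25], [13, 12], [-40, -11]]
[[28. 28. 28. 27. 27. 28. 27. 27. 28. 28.]]
t 25.4 tcp [ 0.5832 -0.4054  0.2531] yaz -150.5 q [ -35.   30.   44.  103.   -0. -154.] open 0.012 F [-0.3  0.2  0.2]
spoon n 354 lean 45.9 icpt@grip 0.0034 xmax 0.098
```

All ten balls now touch one of the other colour in both views. Before going on, I check the spoon's lean through the earlier strokes, since it shows how deep the tip really went for step 1.

Run:
```python
from h import *
for nm,tcp,az in (('s4',[.541,-.324,.265],-154.1),('scene5',[.632,-.2735,.263],-122.4),('scene6',[.6035,-.296,.263],-122.1),('scene7',[.5305,-.347,.2645],-167.1),('scene8',[.5935,-.334,.2648],-135.8),('scene9',[.561,-.344,.2635],-150.4),('scene10',[.5825,-.4075,.2531],-150.5)):
    c=dict(np.load(nm+'.npz')); P=cloud(c); hsv=cv2.cvtColor(c['frame'],cv2.COLOR_BGR2HSV); a=np.radians(az)
    y=np.array([np.cos(a),np.sin(a),0]); z=np.array([-y[1]*-1*-1,0,0]); x=np.array([0,0,-1.]); z=np.cross(x,y)
    D=P-np.array(tcp); X,Y,Z=D@x,D@y,D@z
    m=(c['depth']>0)&(X>.01)&(X<.14)&(P[...,2]>.085)&(abs(Y)<.045)&(Z>-.03)&(Z<.16)&(hsv[...,1]>80)&(hsv[...,0]<25)&(hsv[...,0]>8)
    s,i=np.polyfit(X[m],Z[m],1)
    for _ in range(5):
        r=abs(Z[m]-s*X[m]-i)<.012; s,i=np.polyfit(X[m][r],Z[m][r],1)
    print(nm,m.sum(),r.sum(),'lean',round(np.degrees(np.arctan(s)),1),'at pad x-.019',round(i-.019*s,4),'xmax',X[m][r].max().round(3),'zmax',Z[m][r].max().round(3))
```

```text
s4 364 362 lean 37.7 at pad x-.019 0.0065 xmax 0.113 zmax 0.106
scene5 294 293 lean 38.2 at pad x-.019 0.0041 xmax 0.114 zmax 0.108
scene6 272 272 lean 37.6 at pad x-.019 0.0071 xmax 0.11 zmax 0.105
scene7 388 384 lean 38.4 at pad x-.019 0.006 xmax 0.113 zmax 0.107
scene8 317 317 lean 38.3 at pad x-.019 0.0035 xmax 0.111 zmax 0.105
scene9 356 355 lean 38.1 at pad x-.019 0.0055 xmax 0.11 zmax 0.106
scene10 356 351 lean 45.0 at pad x-.019 0.0054 xmax 0.1 zmax 0.121
```

Spoon lean has been about 38° since the first stroke and is now 45°, so step 1 was probably not properly met. I'll straighten the spoon against the fixed pot, separate one ball, dip to the floor, remix, and only then return the spoon.

Request:
apply_moves:
  commands:
    - [0, -0.006, 0.03, 0.14, -1]
    - [0, -0.014, 0.075, 0.28, -1]
    - [0, -0.022, 0.125, 0.43, -1]
    - [0, -0.03, 0.175, 0.58, -1]
    - [0, -0.038, 0.225, 0.73, -1]
    - [0, -0.047, 0.275, 0.88, -1]
    - [0, -0.056, 0.325, 1.03, -1]
    - [0, -0.065, 0.375, 1.18, -1]
    - [0, -0.074, 0.425, 1.33, -1]
    - [0, -0.083, 0.475, 1.48, -1]
    - [0, -0.091, 0.525, 1.63, -1]
    - [0, -0.098, 0.575, 1.76, -1]

```text
time: 26.6
ee_pos: [0.4016, 0.102, 0.2455]
tcp_rot: [-77.5, 89.2, -53.2]
wrist_force: [0.6, 0.4, 0.2]
opening: 0.0123
```

Run:
```python
from h import *
plan([.357,.212,.19],108.5)
```

```text
t 26.6 tcp [0.4016 0.102  0.2455] yaz 114.2 q [ 15. -13.  -6.  97.  -1.  -9.] open 0.0123 F [0.6 0.4 0.2]
 shift [0.0538 0.1194 0.0043] [[0.009, -0.411, 0.912], [-0.012, 0.912, 0.411], [-1.0, -0.014, 0.003]]
 roll rad 0.1
```

Request:
apply_moves:
  commands:
    - [0.0, 0.04, 0.0, 0.05, -1]
    - [0.0, 0.08, 0.002, 0.1, -1]
    - [0.01, 0.115, 0.004, 0.1, -1]
    - [0.03, 0.12, 0.004, 0.1, -1]
    - [0.05, 0.12, 0.004, 0.1, -1]
    - [0.055, 0.12, 0.004, 0.1, -1]
    - [0.055, 0.12, 0.004, 0.1, -1]

```text
time: 27.3
ee_pos: [0.3556, 0.2125, 0.1885]
tcp_rot: [-74.6, 89.1, -56.0]
wrist_force: [0.6, 0.0, 0.4]
opening: 0.0122
```

Run:
```python
from lk import *
f=np.array([.948,.317]); e=np.array([.528,.269])-f*.080
plan([*e,.19],108.5)
c=cam('scene'); np.savez('scene11.npz',**c); spoon(11)
```

```text
t 27.3 tcp [0.3556 0.2125 0.1885] yaz 108.6 q [ 31. -14. -13.  92.  -1.  13.] open 0.0122 F [0.6 0.  0.4]
 shift [-0.0011 -0.0013  0.1015] [[0.008, -0.319, 0.948], [-0.012, 0.948, 0.319], [-1.0, -0.014, 0.004]]
 roll rad 0.002
t 27.35 tcp [0.3561 0.2126 0.1893] yaz 108.6 q [ 31. -14. -13.  92.  -1.  13.] open 0.0119 F [-1.2 -0.1  0.1]
spoon n 637 lean 45.4 icpt@grip 0.0097 xmax 0.098
```

Request:
apply_moves:
  commands:
    - [0, 0, 0.01, 0, -1]
    - [0, 0, 0.02, 0, -1]
    - [0, 0, 0.03, 0, -1]
    - [0, 0, 0.04, 0, -1]
    - [0, 0, 0.05, 0, -1]
    - [0, 0, 0.06, 0, -1]
    - [0, 0, 0.07, 0, -1]
    - [0, 0, 0.08, 0, -1]
    - [0, 0, 0.09, 0, -1]
    - [0, 0, 0.1, 0, -1]
    - [0, 0, 0.1, 0, -1]

```text
time: 28.45
ee_pos: [0.452, 0.2443, 0.1895]
tcp_rot: [-74.4, 89.2, -55.9]
wrist_force: [-1.4, -1.5, -0.8]
opening: 0.0119
```

Run:
```python
from lk import *
c=cam('scene'); np.savez('scene12.npz',**c); spoon(12)
f=c['frame']; P=cloud(c)
cv2.imwrite('pics/s12.png',cv2.resize(f[190:330,320:470],(600,560)))
```

```text
t 28.5 tcp [0.4516 0.2443 0.1895] yaz 108.5 q [29. -1. -1. 90. -1. 10.] open 0.0122 F [-0.8 -0.5 -0.8]
spoon n 362 lean 15.1 icpt@grip 0.0029 xmax 0.105
```

View pics/s12.png

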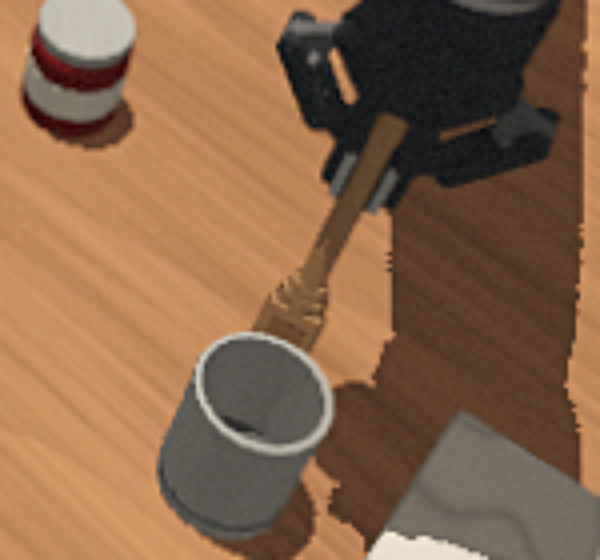

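The picture shows the spoon beside the pot at (290,330), now leaning about 15°. It slips easily about the jaw axis, so I'll use edgewise strokes only and plan the "separate one ball" stroke.

Request:
apply_moves:
  commands:
    - [0, 0, -0.015, 0, -1]
    - [-0.02, 0, -0.03, 0, -1]
    - [-0.05, 0, -0.03, 0, -1]
    - [-0.08, 0, -0.03, 0, -1]
    - [-0.09, 0, -0.03, 0, -1]

```text
time: 29.0
ee_pos: [0.4232, 0.2362, 0.2826]
tcp_rot: [-55.3, 89.1, -36.8]
wrist_force: [0.2, -0.2, -0.2]
opening: 0.0122
```

```bash
sed -i 's/W,T=.016,.0076/W,T=.016,.0064/; s/-.005\*f/-.002*f/g; s/+dz+.114/+dz+.143/; s/bc+p-.102\*f/bc+p-.0435*f/' sim.py
cat >> sim.py <<'E'
def edge(b,mode,n=20000,seed=0,phr=(-60,158),pen=.0,Lr=(.015,.06),keep=None,rmax=.055):
    rng=np.random.default_rng(seed); N=n
    r=rmax*np.sqrt(rng.uniform(0,1,N)); th=rng.uniform(0,2*np.pi,N); p=np.stack([r*np.cos(th),r*np.sin(th)],-1); ph=np.radians(rng.uniform(*phr,N))
    k=pen0(np.repeat(b[None],N,0),p,ph)<pen; p,ph=p[k],ph[k]; N=len(p); L=rng.uniform(*Lr,N)*rng.choice([-1,1],N); sk=rng.uniform(-.25,.25,N)+ph
    g=np.stack([-np.sin(sk),np.cos(sk)],-1); S=30; u=np.linspace(0,1,S)
    pa=p[:,None]+g[:,None]*(L[:,None]*u)[...,None]; ok=np.linalg.norm(pa[:,-1],axis=1)<.050; p,ph,L,pa=p[ok],ph[ok],L[ok],pa[ok]
    if len(p)>4000: p,ph,L,pa=p[:4000],ph[:4000],L[:4000],pa[:4000]
    phs=np.repeat(ph[:,None],S,1)
    def sc(i,noise,reps):
        c=0;o=0
        for q in range(reps):
            B=b[None]+(rng.normal(0,noise,(len(i),10,2)) if noise else 0); E=sim(np.broadcast_to(B,(len(i),10,2)),pa[i],phs[i]); d=near(E).max(1); mv=np.linalg.norm(E-b,axis=2)
            if mode=='unmix': c=c+np.maximum(0,.052-d)*20+mv.sum(1); o=o+(d>.048)
            else: c=c+np.maximum(0,near(E)-.036).sum(1)*5+mv.sum(1)*.1; o=o+(d<.040)
        return c/reps,o/reps
    c,_=sc(np.arange(len(p)),0,1); i=np.argsort(c)[:80]; c,o=sc(i,.0015,8); j=np.argsort(c)[:4]; print('cands',len(p))
    for m in j: print(round(c[m]*1e3),round(o[m],2),'from',np.round(pa[i[m],0]*1e3),'to',np.round(pa[i[m],-1]*1e3),'phi',round(np.degrees(ph[i[m]])))
    m=i[j[0]]; E=sim(b[None],pa[m:m+1],phs[m:m+1]); print(np.round(near(E)*1e3),np.round(E[0]*1e3).astype(int).tolist()); np.savez('st.npz',pa=pa[m],ph=phs[m]); return pa[m],phs[m],E[0]
E
python3 - <<'E'
from lk import *
c=cam('scene'); np.savez('scene13.npz',**c); spoon(13); balls([c])
b=np.load('b.npy'); pa,ph,E=edge(b,'unmix'); 
print('then'); edge(E,'mix',seed=1)
E
```

```text
t 29.05 tcp [0.4232 0.2363 0.2825] yaz 108.5 q [ 30.  -3.   8. 100.  -1.  11.] open 0.0119 F [-1.1 -0.6 -0. ]
spoon n 705 lean 16.7 icpt@grip 0.0002 xmax 0.192
red n [57 60 46 67 47] [[47, -29, 28], [28, -51, 29], [-25, -33, 24], [39, 25, 24], [1, -45, 25]]
gold n [52 66 57 60 70] [[20, -25, 24], [-6, -14, 23], [-39, -10, 24], [14, 13, 24], [39, -3, 24]]
nearest other: red [27. 28. 27. 28. 28.] gold [27. 27. 27. 28. 27.]
cands 1602
41 1.0 from [-17.  36.] to [36. 31.] phi 88
42 1.0 from [-13.  48.] to [37. 29.] phi 80
44 1.0 from [ 6. 49.] to [39. 28.] phi 69
46 1.0 from [-2. 49.] to [35. 23.] phi 63
[[28. 35. 28. 28. 28. 28. 28. 28. 53. 28.]] [[-25, -35], [66, 19], [28, -52], [48, -30], [1, -45], [-6, -15], [38, -4], [20, -25], [13, 10], [-40, -11]]
then
cands 1934
4 1.0 from [-20.  18.] to [ 1. 16.] phi 89
4 1.0 from [-46.  16.] to [11.  5.] phi 89
4 1.0 from [-37.  12.] to [10.  9.] phi 77
5 1.0 from [-18.  17.] to [9. 5.] phi 76
[[28. 32. 28. 28. 28. 28. 28. 28. 35. 28.]] [[-25, -35], [65, 19], [28, -53], [49, -35], [1, -45], [-6, -15], [46, -7], [20, -25], [31, 17], [-40, -11]]
```

Request:
apply_moves:
  commands:
    - [0, -0.02, 0, -0.1, -1]
    - [0, -0.06, -0.002, -0.22, -1]
    - [0, -0.105, -0.004, -0.35, -1]
    - [0, -0.15, -0.006, -0.48, -1]
    - [0, -0.195, -0.008, -0.6, -1]
    - [0, -0.24, -0.01, -0.72, -1]
    - [0, -0.285, -0.012, -0.84, -1]
    - [0, -0.33, -0.014, -0.96, -1]
    - [0, -0.375, -0.015, -1.08, -1]
    - [0.01, -0.41, -0.016, -1.2, -1]
    - [0.02, -0.429, -0.016, -1.21, -1]
    - [0.022, -0.429, -0.016, -1.21, -1]

```text
time: 30.25
ee_pos: [0.5445, -0.1781, 0.2627]
tcp_rot: [-131.5, 89.3, -43.9]
wrist_force: [-0.4, 0.0, -0.2]
opening: 0.0123
```

Run:
```python
from lk import *
plan([.5445,-.176,.172],178); c=cam('scene'); np.savez('scene14.npz',**c); spoon(14)
plan([.5935,-.181,.172],178)
```

```text
t 30.25 tcp [ 0.5445 -0.1781  0.2627] yaz 177.7 q [ -18.    8.   17.   98.   -0. -106.] open 0.0123 F [-0.4  0.  -0.2]
 shift [0.0906 0.001  0.0029] [[0.009, -0.999, 0.041], [-0.009, 0.041, 0.999], [-1.0, -0.01, -0.009]]
 roll rad -0.006
t 30.3 tcp [ 0.5442 -0.1767  0.2634] yaz 177.7 q [ -18.    8.   17.   98.   -0. -106.] open 0.012 F [-0.4  1.3 -0.7]
spoon n 397 lean 16.5 icpt@grip -0.0027 xmax 0.137
t 30.3 tcp [ 0.5442 -0.1767  0.2634] yaz 177.7 q [ -18.    8.   17.   98.   -0. -106.] open 0.012 F [-0.4  1.3 -0.7]
 shift [ 0.0919 -0.0485 -0.0016] [[0.01, -0.999, 0.04], [-0.009, 0.04, 0.999], [-1.0, -0.01, -0.008]]
 roll rad -0.005
```

Request:
apply_moves:
  commands:
    - [0.03, 0, 0.0, 0, -1]
    - [0.06, 0, 0.0, 0, -1]
    - [0.08, 0, 0.0, 0, -1]
    - [0.09, 0, 0.0, 0, -1]
    - [0.09, -0.01, 0.0, 0, -1]
    - [0.09, -0.02, 0.0, 0, -1]
    - [0.09, -0.03, -0.001, 0, -1]
    - [0.09, -0.04, -0.001, 0, -1]
    - [0.09, -0.049, -0.001, 0, -1]
    - [0.09, -0.049, -0.001, 0, -1]
    - [0.06, -0.049, -0.001, 0, -1]
    - [0.01, -0.049, -0.001, 0, -1]

```text
time: 31.5
ee_pos: [0.593, -0.1796, 0.2523]
tcp_rot: [-142.1, 89.5, -54.4]
wrist_force: [1.9, -1.0, -0.5]
opening: 0.0121
```

Request:
apply_moves:
  commands:
    - [-0.01, 0.03, -0.04, 0, -1]
    - [-0.02, 0.06, -0.09, 0, -1]
    - [-0.02, 0.1, -0.13, 0, -1]
    - [-0.02, 0.1, -0.13, 0, -1]

```text
time: 31.9
ee_pos: [0.4861, -0.3083, 0.2741]
tcp_rot: [-142.0, 89.4, -54.5]
wrist_force: [0.5, -0.1, -0.5]
opening: 0.0124
```

Run:
```python
from lk import *
b=merge(15); print(np.round(near(b[None])*1e3)); spoon(15)
if near(b[None]).max()>.044: edge(b,'mix',phr=(80,96),seed=2)
```

```text
red n [59 47 64 51 46] [[47, -31, 29], [2, -43, 24], [35, 28, 24], [27, -52, 29], [-24, -34, 24]]
gold n [55 60 73 62 62] [[21, -24, 24], [-40, -10, 24], [41, -4, 23], [12, 12, 24], [-5, -13, 24]]
nearest other: red [27. 27. 28. 29. 28.] gold [27. 28. 28. 28. 28.]
red n [72 62 55 68 76] [[0, -46, 25], [35, 26, 24], [47, -33, 28], [-26, -36, 24], [28, -53, 29]]
gold n [67 67 67 70 75] [[11, 11, 24], [-41, -12, 24], [20, -26, 24], [40, -5, 25], [-5, -15, 24]]
nearest other: red [28. 29. 28. 28. 28.] gold [29. 28. 28. 29. 29.]
match 10 4.0
[[47, -32], [1, -44], [35, 27], [28, -52], [-25, -35], [20, -25], [-40, -11], [40, -5], [11, 11], [-5, -14]]
[[27. 27. 28. 28. 28. 27. 28. 28. 28. 29.]]
t 32.0 tcp [ 0.4871 -0.3072  0.2736] yaz 177.5 q [ -32.    9.   20.  100.   -0. -120.] open 0.0123 F [0.8 0.5 0.2]
spoon n 355 lean 15.7 icpt@grip -0.0008 xmax 0.135
```

Request:
apply_moves:
  commands:
    - [0.0, -0.015, 0.04, 0, -1]
    - [0.01, -0.035, 0.085, 0, -1]
    - [0.03, -0.05, 0.125, 0, -1]
    - [0.06, -0.052, 0.133, 0, -1]
    - [0.085, -0.052, 0.133, 0, -1]
    - [0.104, -0.052, 0.133, 0, -1]
    - [0.11, -0.052, 0.133, 0, -1]
    - [0.11, -0.06, 0.132, 0, -1]
    - [0.11, -0.068, 0.132, 0, -1]
    - [0.11, -0.077, 0.131, 0, -1]
    - [0.11, -0.086, 0.131, 0, -1]
    - [0.11, -0.094, 0.13, 0, -1]

```text
time: 33.2
ee_pos: [0.5849, -0.1833, 0.1659]
tcp_rot: [-171.7, 89.4, -84.2]
wrist_force: [-22.6, -2.6, 24.4]
opening: 0.0121
```

Request:
apply_moves:
  commands:
    - [0, -0.008, 0, 0, -1]
    - [0, -0.012, 0, 0, -1]
    - [0, -0.012, 0, 0, -1]
    - [-0.03, -0.012, 0, 0, -1]
    - [-0.08, -0.012, 0, 0, -1]
    - [-0.11, 0.03, -0.04, 0, -1]
    - [-0.11, 0.06, -0.09, 0, -1]
    - [-0.11, 0.09, -0.13, 0, -1]
    - [-0.11, 0.09, -0.13, 0, -1]

```text
time: 34.1
ee_pos: [0.4879, -0.3111, 0.279]
tcp_rot: [-163.7, 89.2, -76.3]
wrist_force: [0.6, -0.5, 0.2]
opening: 0.0123
```

Run:
```python
from lk import *
b=merge(16); print(np.round(near(b[None])*1e3)); spoon(16)
if near(b[None]).max()>.044: edge(b,'mix',phr=(80,96),seed=2)
```

```text
red n [70 50 47 51 63] [[36, 34, 24], [3, -39, 25], [-21, -27, 24], [52, -30, 28], [29, -49, 29]]
gold n [78 65 59 71 50] [[52, -2, 24], [1, -10, 24], [-33, -2, 24], [24, 5, 23], [25, -22, 24]]
nearest other: red [31. 28. 28. 28. 28.] gold [28. 28. 28. 31. 28.]
red n [58 71 64 70 71] [[52, -31, 28], [-21, -28, 25], [36, 33, 25], [29, -51, 29], [4, -42, 26]]
gold n [67 64 78 74 67] [[51, -4, 24], [-33, -3, 25], [1, -11, 24], [24, 4, 25], [25, -24, 25]]
nearest other: red [28. 28. 32. 28. 28.] gold [28. 28. 28. 32. 28.]
match 10 3.0
[[36, 34], [3, -41], [-21, -28], [52, -31], [29, -50], [51, -3], [1, -10], [-33, -2], [24, 5], [25, -23]]
[[32. 28. 28. 28. 27. 28. 28. 28. 32. 27.]]
t 34.2 tcp [ 0.4882 -0.3108  0.2786] yaz 177.3 q [ -32.   10.   21.  100.   -1. -119.] open 0.0118 F [-0.1  0.2 -1. ]
spoon n 358 lean 15.7 icpt@grip 0.0003 xmax 0.137
```

```bash
cat >> lk.py <<'E'
from scipy.optimize import least_squares
def bowl(k):
    r=[]
    for v in ('scene','top'):
        c=dict(np.load(f'{v}{k}.npz')); P=cloud(c); hsv=cv2.cvtColor(c['frame'],cv2.COLOR_BGR2HSV); m=(c['depth']>0)&(abs(P[...,2]-.080)<.006)&(abs(np.hypot(P[...,0]-.563,P[...,1]+.1685)-.1)<.03)&(hsv[...,1]<90)
        Q=P[m]; x=least_squares(lambda q:np.hypot(Q[:,0]-q[0],Q[:,1]-q[1])-.1018,[.563,-.1685],loss='soft_l1',f_scale=.002).x; print(v,len(Q),np.round(x,4)); r.append(x)
    return np.mean(r,0)
E
python3 - <<'E'
from lk import *
print(bowl(15)); print(bowl(16))
b=np.load('b.npy')+BC-bowl(16); np.save('b.npy',b); print(np.round(b*1e3).astype(int).tolist())
c=dict(np.load('scene16.npz'));t=dict(np.load('top16.npz'))
cv2.imwrite('pics/s16.png',np.hstack([cv2.resize(c['frame'][130:250,170:310],(500,430)),cv2.resize(t['frame'][150:246,240:306],(295,430))]))
E
```

```text
scene 445 [ 0.5659 -0.1646]
top 562 [ 0.5637 -0.1671]
[ 0.56476674 -0.16582218]
scene 454 [ 0.5727 -0.1612]
top 562 [ 0.5703 -0.164 ]
[ 0.57150439 -0.16259232]
scene 454 [ 0.5727 -0.1612]
top 562 [ 0.5703 -0.164 ]
[[28, 28], [-5, -46], [-30, -34], [44, -37], [20, -56], [43, -9], [-8, -16], [-42, -8], [16, -1], [17, -29]]
```

View pics/s16.png

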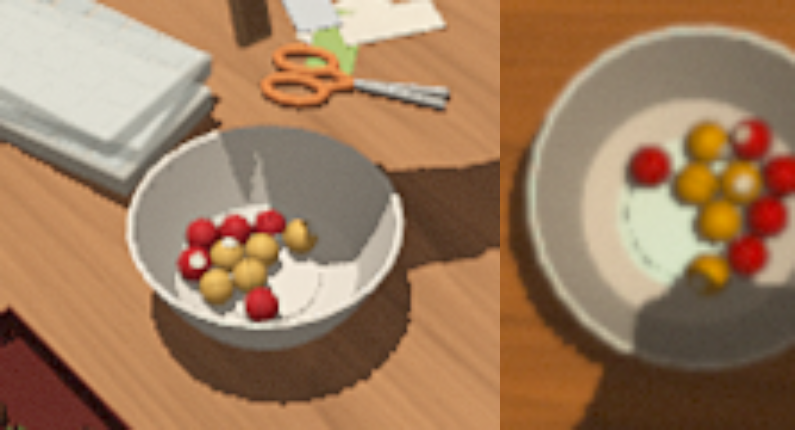

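The bowl slid about 11 mm (limit 40). Pushing a ball up the slope jams it, so now I turn the spoon and push the lone red inward across the flat floor instead.

Request:
apply_moves:
  commands:
    - [0, -0.008, 0.015, 0.14, -1]
    - [0, -0.016, 0.03, 0.29, -1]
    - [0, -0.024, 0.05, 0.44, -1]
    - [0, -0.032, 0.07, 0.59, -1]
    - [0, -0.042, 0.09, 0.74, -1]
    - [0, -0.052, 0.11, 0.89, -1]
    - [0, -0.062, 0.13, 1.04, -1]
    - [0.005, -0.072, 0.15, 1.19, -1]
    - [0.01, -0.083, 0.17, 1.34, -1]
    - [0.015, -0.083, 0.176, 1.48, -1]
    - [0.02, -0.083, 0.176, 1.6, -1]
    - [0.02, -0.083, 0.176, 1.61, -1]

```text
time: 35.4
ee_pos: [0.5805, -0.138, 0.2564]
tcp_rot: [-73.0, 89.3, -78.1]
wrist_force: [-0.3, -0.3, -0.2]
opening: 0.0123
```

Run:
```python
from lk import *
plan([.5797,-.1388,.163],85); plan([.5277,-.1338,.163],85)
```

```text
t 35.4 tcp [ 0.5805 -0.138   0.2564] yaz 85.0 q [-13.  12.  21.  98.  -1.  -8.] open 0.0123 F [-0.3 -0.3 -0.2]
 shift [ 0.0934  0.0002 -0.001 ] [[0.003, 0.087, 0.996], [-0.012, 0.996, -0.087], [-1.0, -0.012, 0.004]]
 roll rad -0.0
t 35.4 tcp [ 0.5805 -0.138   0.2564] yaz 85.0 q [-13.  12.  21.  98.  -1.  -8.] open 0.0123 F [-0.3 -0.3 -0.2]
 shift [ 0.0932  0.0006 -0.0533] [[0.003, 0.087, 0.996], [-0.012, 0.996, -0.087], [-1.0, -0.012, 0.004]]
 roll rad -0.0
```

Request:
apply_moves:
  commands:
    - [0.03, 0, 0, 0, -1]
    - [0.06, 0, 0, 0, -1]
    - [0.08, 0, 0, 0, -1]
    - [0.091, 0, 0, 0, -1]
    - [0.093, 0, -0.002, 0, -1]
    - [0.093, 0, -0.012, 0, -1]
    - [0.093, 0, -0.022, 0, -1]
    - [0.093, 0, -0.032, 0, -1]
    - [0.093, 0, -0.042, 0, -1]
    - [0.093, 0, -0.052, 0, -1]
    - [0.093, 0, -0.054, 0, -1]
    - [0.093, 0, -0.054, 0, -1]

```text
time: 36.6
ee_pos: [0.5261, -0.1344, 0.163]
tcp_rot: [-77.3, 89.3, -82.4]
wrist_force: [0.4, 0.6, -0.0]
opening: 0.0122
```

Run:
```python
from lk import *
merge(17); BC2=bowl(17); print(BC2,(BC2-BC)*1e3)
c=dict(np.load('scene17.npz'));t=dict(np.load('top17.npz'))
cv2.imwrite('pics/s17.png',np.hstack([cv2.resize(c['frame'][130:250,170:310],(500,430)),cv2.resize(t['frame'][150:246,240:306],(295,430))]))
```

```text
red n [50 51 52 53 51] [[47, -26, 27], [-34, -46, 35], [-21, 34, 24], [-1, -34, 24], [24, -44, 27]]
gold n [75 65 85 57 14] [[48, 0, 24], [-12, -8, 34], [-3, 32, 48], [22, -16, 24], [-40, 10, 24]]
nearest other: red [26. 44. 30. 29. 28.] gold [26. 30. 30. 27. 30.]Traceback (most recent call last):
  File "<stdin>", line 2, in <module>
  File "lk.py", line 6, in merge
    A,Bb=[np.vstack([x['red'],x['gold']]) for x in (balls([c]) for c in cs)]
                                                   ^^^^^^^^^^^^^^^^^^^^^^^^
  File "lk.py", line 6, in <genexpr>
    A,Bb=[np.vstack([x['red'],x['gold']]) for x in (balls([c]) for c in cs)]
                                                    ~~~~~^^^^^
  File "h.py", line 42, in balls
    _,l,k=cv2.kmeans(p,5,None,(3,100,1e-5),40,cv2.KMEANS_PP_CENTERS); l=l.ravel()
          ~~~~~~~~~~^^^^^^^^^^^^^^^^^^^^^^^^^^^^^^^^^^^^^^^^^^^^^^^^
cv2.error: OpenCV(4.12.0) /io/opencv/modules/core/src/kmeans.cpp:243: error: (-2:Unspecified error) in function 'double cv::kmeans(cv::InputArray, int, cv::InputOutputArray, cv::TermCriteria, int, int, cv::OutputArray)'
> There can't be more clusters than elements (expected: 'N >= K'), where
>     'N' is 0
> must be greater than or equal to
>     'K' is 5
```

Request:
apply_moves:
  commands:
    - [-0.04, 0, 0, 0, -1]
    - [-0.085, 0, 0, 0, -1]
    - [-0.11, 0, -0.05, 0, -1]
    - [-0.11, 0, -0.1, 0, -1]
    - [-0.11, -0.02, -0.13, 0, -1]
    - [-0.11, -0.02, -0.13, 0, -1]

```text
time: 37.3
ee_pos: [0.3924, -0.1425, 0.2738]
tcp_rot: [-75.9, 89.2, -81.0]
wrist_force: [0.9, 0.3, -0.5]
opening: 0.012
```

```bash
sed -i 's/for v in (.scene.,.top.):/for v in vs:/; s/def bowl(k):/def bowl(k,vs=("scene","top")):/' lk.py
python3 - <<'E'
from lk import *
c=cam('scene'); np.savez('scene18.npz',**c); o=balls([c]); B2=bowl(18,("scene",))-[.0012,-.0015]; print((B2-BC)*1e3)
b=np.vstack([o['red'],o['gold']])[:,:2]-B2; np.save('b.npy',b); np.save('bc.npy',B2); print(np.round(b*1e3).astype(int).tolist()); spoon(18)
D=np.linalg.norm(b[:5,None]-b[None,5:],axis=2)*1e3; print(np.round(D))
E
```

```text
red n [45 52 66 54 55] [[-27, -42, 29], [47, -27, 26], [-20, 34, 24], [-2, -33, 24], [24, -42, 26]]
gold n [59 69 65 59 56] [[-24, -15, 24], [48, 1, 24], [-3, 8, 24], [22, -15, 24], [-35, 11, 23]]
nearest other: red [28. 28. 27. 29. 27.] gold [28. 29. 32. 27. 27.]
scene 479 [ 0.5725 -0.1612]
[8.33858022 8.75767271]
[[-35, -51], [39, -36], [-29, 26], [-10, -42], [16, -51], [-32, -24], [39, -7], [-11, -1], [13, -24], [-43, 2]]
t 37.35 tcp [ 0.3941 -0.1423  0.2733] yaz 84.9 q [-19. -12.  -1. 100.  -1. -14.] open 0.0117 F [ 1.5 -0.5  0.1]
spoon n 350 lean 16.0 icpt@grip -0.0021 xmax 0.135
[[27. 86. 55. 55. 53.]
 [72. 29. 61. 28. 90.]
 [49. 76. 32. 65. 27.]
 [29. 60. 41. 30. 55.]
 [55. 50. 57. 27. 79.]]
```

Request:
apply_moves:
  commands:
    - [0.0, 0.012, 0.04, 0, -1]
    - [0.02, 0.024, 0.08, 0, -1]
    - [0.05, 0.024, 0.0815, 0, -1]
    - [0.08, 0.024, 0.0815, 0, -1]
    - [0.1, 0.024, 0.0815, 0, -1]
    - [0.109, 0.024, 0.0815, 0, -1]
    - [0.109, 0.024, 0.0815, 0, -1]
    - [0.109, 0.025, 0.09, 0, -1]
    - [0.109, 0.026, 0.1, 0, -1]
    - [0.109, 0.027, 0.11, 0, -1]
    - [0.109, 0.0275, 0.12, 0, -1]
    - [0.109, 0.0275, 0.1235, 0, -1]

```text
time: 38.55
ee_pos: [0.5217, -0.1274, 0.1658]
tcp_rot: [-64.9, 89.2, -70.0]
wrist_force: [-0.7, 0.4, -0.3]
opening: 0.0125
```

Run:
```python
from lk import *
plan(); c=cam('scene'); np.savez('scene19.npz',**c); B2=bowl(19,("scene",))-[.0012,-.0015]; print((B2-BC)*1e3); o=balls([c],bc=B2)
cv2.imwrite('pics/s19.png',cv2.resize(c['frame'][130:250,170:310],(700,600)))
```

```text
t 38.55 tcp [ 0.5217 -0.1274  0.1658] yaz 84.9 q [-13.   2.  -0.  87.  -1.  -8.] open 0.0125 F [-0.7  0.4 -0.3]
scene 474 [ 0.5724 -0.1612]
[8.21764545 8.81579381]
red n [51 70 51 63 52] [[18, -53, 26], [-2, 29, 24], [-31, -56, 30], [39, -36, 26], [-7, -44, 24]]
gold n [ 71  56  52  68 104] [[-26, 32, 50], [13, -25, 24], [-31, -28, 23], [39, -8, 24], [-7, 0, 27]]
nearest other: red [28. 29. 29. 28. 28.] gold [36. 28. 29. 28. 29.]
```

View pics/s19.png

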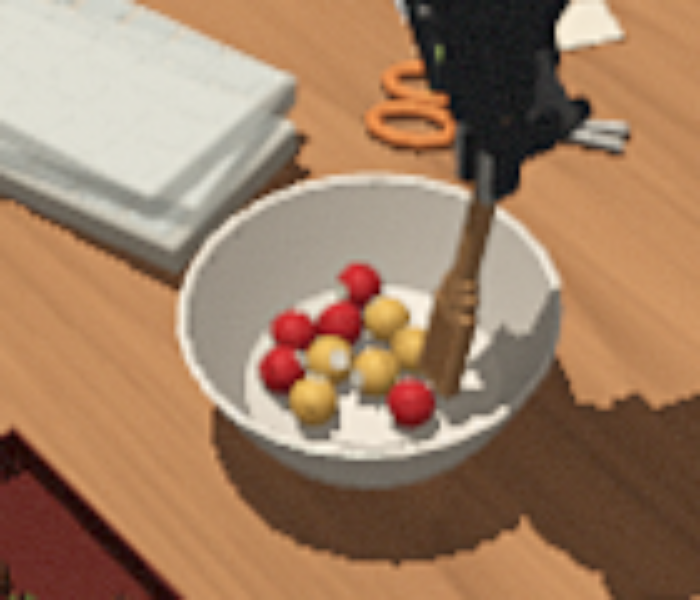

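Run:
```python
from h import *
c=dict(np.load('scene19.npz')); B2=BC+np.array([.0082,.0088])
for u,v in ((313,402),(330,355),(385,317),(375,370),(410,345),(411,403)): print((u,v),np.round((onz(c,170+u/5,130+v/5,.024)[:2]-B2)*1e3))
print('spoon end',[np.round((onz(c,170+u/5,130+v/5,.03)[:2]-B2)*1e3) for u,v in ((430,375),(458,393))])
```

```text
(313, 402) [40. -3.]
(330, 355) [ 11. -25.]
(385, 317) [-31. -28.]
(375, 370) [-1.  0.]
(410, 345) [-29.  -2.]
(411, 403) [-2. 32.]
spoon end [array([-20.,  27.]), array([-23.,  47.])]
```

Request:
apply_moves:
  commands:
    - [-0.002, 0, 0.008, 0, -1]
    - [-0.002, 0, 0.016, 0, -1]
    - [-0.002, 0, 0.024, 0, -1]
    - [-0.002, 0, 0.024, 0, -1]

```text
time: 39.0
ee_pos: [0.5465, -0.1297, 0.1684]
tcp_rot: [-62.7, 89.2, -67.8]
wrist_force: [-2.9, 2.0, 3.9]
opening: 0.0124
```

Run:
```python
from lk import *
plan(); c=cam('scene'); np.savez('scene20.npz',**c); B2=bowl(20,("scene",))-[.0012,-.0015]; print((B2-BC)*1e3); o=balls([c],bc=B2)
cv2.imwrite('pics/s20.png',cv2.resize(c['frame'][160:235,200:300],(800,600)))
```

```text
t 39.0 tcp [ 0.5465 -0.1297  0.1684] yaz 84.9 q [-13.   5.   3.  88.  -1.  -8.] open 0.0124 F [-2.9  2.   3.9]
scene 447 [ 0.5726 -0.1613]
[8.36402047 8.68096861]
red n [54 71 53 61 51] [[-8, -44, 24], [16, 29, 25], [19, -54, 27], [40, -35, 26], [-32, -56, 30]]
gold n [48 53 46 58 67] [[13, -25, 24], [-4, 30, 49], [-32, -29, 24], [-1, -2, 24], [39, -7, 25]]
nearest other: red [28. 32. 29. 28. 28.] gold [28. 32. 28. 35. 28.]
```

View pics/s20.png

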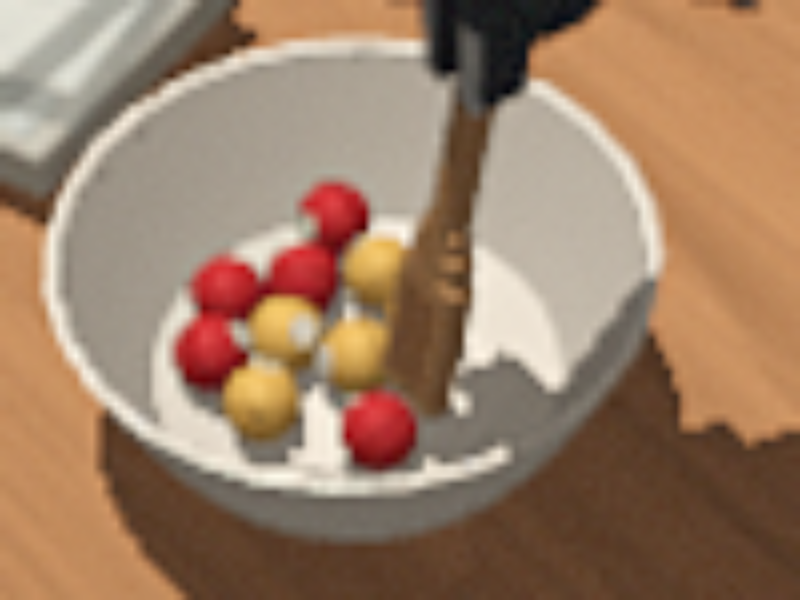

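Red is now at about (16,29) mm and the hidden gold near (-29,-2) has no red within 42 mm, so the set is unmixed. Now the head goes down to the floor in clear space.

Request:
apply_moves:
  commands:
    - [0, -0.007, -0.003, 0, -1]
    - [0.004, -0.007, -0.004, 0, -1]
    - [0.008, -0.007, -0.004, 0, -1]
    - [0.012, -0.007, -0.004, 0, -1]
    - [0.012, -0.007, -0.004, 0, -1]

```text
time: 39.55
ee_pos: [0.5416, -0.1367, 0.1556]
tcp_rot: [-66.7, 89.2, -71.8]
wrist_force: [-0.4, -0.2, -0.0]
opening: 0.0121
```

Run:
```python
from lk import *
R,o=plan(); c=cam('scene'); B2=BC+[.0083,.0087]; balls([c],bc=B2); P=cloud(c); h=cv2.cvtColor(c['frame'],cv2.COLOR_BGR2HSV); D=P-o['ee_pos']
m=(c['depth']>0)&(np.hypot(P[...,0]-B2[0]+.005,P[...,1]-B2[1]-.03)<.045)&(P[...,2]>.012)&(P[...,2]<.14)&(h[...,1]>80)&(h[...,0]<18)&(h[...,0]>8)
Q=P[m]; 
for z in np.arange(.01,.13,.01):
    k=(Q[:,2]>=z)&(Q[:,2]<z+.01)
    if k.sum(): q=(Q[k]-[*B2,0])*1e3; print(round(z,3),k.sum(),np.round(q.min(0)),np.round(np.median(q,0)),np.round(q.max(0)))
```

```text
t 39.55 tcp [ 0.5416 -0.1367  0.1556] yaz 84.9 q [-14.   5.   2.  86.  -1.  -9.] open 0.0121 F [-0.4 -0.2 -0. ]
red n [51 68 62 57 56] [[-32, -55, 29], [19, 27, 24], [20, -58, 28], [44, -33, 27], [-6, -46, 23]]
gold n [101  65  41  69  57] [[-11, 24, 46], [-4, -10, 24], [-34, -28, 23], [39, -7, 24], [17, -31, 24]]
nearest other: red [28. 37. 28. 27. 27.] gold [37. 36. 28. 27. 27.]
0.01 2 [-3. 32. 18.] [-2. 33. 18.] [-1. 35. 19.]
0.02 28 [-9. -8. 21.] [-3. 23. 26.] [ 8. 37. 30.]
0.03 24 [-13. -11.  31.] [-4. 26. 35.] [ 7. 36. 40.]
0.04 27 [-13.   4.  40.] [-6. 25. 46.] [-3. 36. 50.]
0.05 26 [-17.  11.  50.] [-8. 28. 55.] [-5. 38. 60.]
0.06 23 [-16.   7.  61.] [-9. 27. 66.] [-7. 39. 70.]
0.07 29 [-22.  10.  70.] [-12.  28.  74.] [-8. 37. 79.]
0.08 25 [-20.  13.  81.] [-14.  27.  85.] [-10.  36.  90.]
0.09 16 [-26.  17.  91.] [-16.  28.  95.] [-13.  32. 100.]
0.1 14 [-25.  23. 101.] [-18.  27. 104.] [-14.  29. 110.]
0.11 12 [-24.  21. 110.] [-19.  27. 114.] [-16.  30. 119.]
0.12 17 [-29.  22. 120.] [-21.  29. 126.] [-19.  31. 130.]
```

Request:
apply_moves:
  commands:
    - [0.002, 0, 0, 0, -1]
    - [0.003, 0, 0, 0, -1]
    - [0.003, 0, 0, 0, -1]
    - [0.003, 0, 0, 0, -1]

```text
time: 40.0
ee_pos: [0.5416, -0.1367, 0.1527]
tcp_rot: [-67.1, 89.2, -72.2]
wrist_force: [-0.3, -0.7, 0.1]
opening: 0.0121
```

Request:
apply_moves:
  commands:
    - [-0.04, 0, -0.002, 0, -1]
    - [-0.085, 0, -0.01, 0, -1]
    - [-0.11, 0, -0.05, 0, -1]
    - [-0.11, 0, -0.1, 0, -1]
    - [-0.11, -0.02, -0.14, 0, -1]
    - [-0.11, -0.02, -0.14, 0, -1]

```text
time: 40.6
ee_pos: [0.3966, -0.1432, 0.2639]
tcp_rot: [-61.9, 89.1, -67.1]
wrist_force: [0.8, -0.5, -0.2]
opening: 0.0123
```

```bash
cat >> lk.py <<'E'
def st(k):
    c=cam('scene'); np.savez(f'scene{k}.npz',**c); B2=bowl(k,("scene",))-[.0012,-.0015]; np.save('bc.npy',B2); print('bowl',(B2-BC)*1e3)
    o=balls([c],bc=B2); b=np.vstack([o['red'],o['gold']])[:,:2]-B2; np.save('b.npy',b); print('near',np.round(near(b[None])*1e3),np.round(b*1e3).astype(int).tolist()); return b
E
python3 - <<'E'
from lk import *
b=st(21); spoon(21)
edge(b,'mix',phr=(-40,120),seed=3,pen=.001)
u=near(b[None])[0]
E
```

```text
scene 489 [ 0.5726 -0.1614]
bowl [8.42382028 8.64574855]
red n [53 57 60 69 54] [[-33, -55, 30], [43, -35, 28], [20, -58, 29], [19, 27, 23], [-5, -46, 24]]
gold n [61 70 60 57 58] [[-41, 4, 24], [39, -7, 24], [-4, -12, 24], [17, -31, 24], [-34, -28, 23]]
nearest other: red [27. 27. 28. 40. 26.] gold [60. 28. 34. 26. 27.]
near [[27. 27. 27. 40. 26. 59. 28. 34. 26. 27.]] [[-33, -55], [43, -35], [20, -58], [19, 27], [-5, -46], [-41, 4], [39, -7], [-4, -12], [17, -31], [-34, -28]]
t 40.65 tcp [ 0.3986 -0.1431  0.2634] yaz 84.8 q [-19. -12.  -2.  99.  -1. -14.] open 0.0121 F [ 0.7  0.1 -0.5]
spoon n 332 lean 10.5 icpt@grip -0.0037 xmax 0.14
cands 1063
26 0.5 from [-27.  37.] to [-41. -11.] phi -22
28 0.75 from [-21.  33.] to [-44. -20.] phi -38
32 0.62 from [-37.  40.] to [-46. -10.] phi -15
32 0.62 from [-11.  20.] to [-49.  -4.] phi 110
[[28. 28. 29. 40. 28. 34. 28. 35. 28. 28.]] [[-33, -59], [44, -35], [20, -58], [19, 27], [-6, -46], [-58, -36], [39, -7], [-4, -11], [17, -30], [-29, -31]]
```

Request:
apply_moves:
  commands:
    - [0.0, 0.006, 0.045, 0, -1]
    - [0.0, 0.013, 0.09, 0, -1]
    - [0.0, 0.02, 0.135, 0, -1]
    - [0.01, 0.0258, 0.175, 0, -1]
    - [0.03, 0.0258, 0.186, 0, -1]
    - [0.06, 0.0258, 0.186, 0, -1]
    - [0.085, 0.0258, 0.186, 0, -1]
    - [0.099, 0.0258, 0.186, 0, -1]
    - [0.099, 0.0258, 0.186, 0, -1]
    - [0.099, 0.025, 0.178, 0, -1]
    - [0.099, 0.0245, 0.17, 0, -1]
    - [0.099, 0.024, 0.162, 0, -1]

```text
time: 41.85
ee_pos: [0.5624, -0.1356, 0.1667]
tcp_rot: [-55.2, 89.0, -60.5]
wrist_force: [-0.3, -0.3, 0.1]
opening: 0.0121
```

Request:
apply_moves:
  commands:
    - [0, -0.001, -0.008, 0, -1]
    - [0, -0.002, -0.015, 0, -1]
    - [0, -0.002, -0.02, 0, -1]
    - [0, -0.002, -0.02, 0, -1]
    - [-0.04, -0.002, -0.018, 0, -1]
    - [-0.085, -0.002, -0.018, 0, -1]
    - [-0.1, -0.005, -0.06, 0, -1]
    - [-0.1, -0.01, -0.11, 0, -1]
    - [-0.1, -0.02, -0.16, 0, -1]
    - [-0.1, -0.02, -0.16, 0, -1]

```text
time: 42.85
ee_pos: [0.3964, -0.1393, 0.2668]
tcp_rot: [-53.1, 88.9, -58.5]
wrist_force: [-0.3, 1.3, 0.4]
opening: 0.0119
```

Run:
```python
from lk import *
b=st(22); spoon(22)
```

```text
scene 485 [ 0.5725 -0.1613]
bowl [8.3364202  8.70759481]
red n [69 58 52 56 56] [[-29, 29, 24], [20, -58, 28], [-32, -56, 30], [43, -38, 27], [-7, -46, 23]]
gold n [57 70 59 53 50] [[-34, -28, 24], [36, -11, 24], [-4, -11, 24], [-40, 3, 23], [17, -31, 24]]
nearest other: red [29. 27. 29. 27. 28.] gold [29. 28. 35. 29. 27.]
near [[29. 27. 28. 27. 28. 28. 28. 35. 29. 27.]] [[-29, 29], [20, -58], [-32, -56], [43, -38], [-7, -46], [-34, -28], [36, -11], [-4, -11], [-40, 3], [17, -31]]
t 42.9 tcp [ 0.3986 -0.1395  0.2665] yaz 84.7 q [-19. -12.  -2.  99.  -1. -14.] open 0.0121 F [ 0.8 -0.4  0.6]
spoon n 335 lean 10.5 icpt@grip -0.0039 xmax 0.138
```

All balls are mixed again (largest gap 35 mm, everything in the bowl). Taking the spoon back to the pot.

Request:
apply_moves:
  commands:
    - [-0.01, 0.02, 0.004, -0.04, -1]
    - [-0.015, 0.06, 0.011, -0.1, -1]
    - [-0.015, 0.105, 0.019, -0.16, -1]
    - [-0.015, 0.15, 0.027, -0.22, -1]
    - [-0.015, 0.195, 0.036, -0.28, -1]
    - [-0.015, 0.24, 0.044, -0.34, -1]
    - [-0.015, 0.285, 0.052, -0.4, -1]
    - [-0.015, 0.33, 0.06, -0.415, -1]
    - [-0.015, 0.37, 0.068, -0.415, -1]
    - [-0.015, 0.4, 0.074, -0.415, -1]
    - [-0.015, 0.411, 0.075, -0.415, -1]
    - [-0.015, 0.411, 0.075, -0.415, -1]

```text
time: 44.1
ee_pos: [0.5117, 0.2645, 0.2749]
tcp_rot: [-79.6, 88.9, -61.1]
wrist_force: [0.1, 0.3, -1.2]
opening: 0.0122
```

Run:
```python
from lk import *
R,o=plan([.511,.263,.152],108.5); c=cam('scene'); np.savez('scene23.npz',**c); spoon(23); P=cloud(c); h=cv2.cvtColor(c['frame'],cv2.COLOR_BGR2HSV)
D=(P-o['ee_pos'])@R; m=(c['depth']>0)&(D[...,0]>.02)&(D[...,0]<.16)&(abs(D[...,1])<.04)&(abs(D[...,2]-.02)<.05)&(h[...,1]>80)&(h[...,0]<25)&(h[...,0]>8)
q=D[m]; 
for x in np.arange(.02,.15,.02):
    k=(q[:,0]>x)&(q[:,0]<x+.02)
    if k.sum(): print(round(x,2),k.sum(),np.round(q[k].min(0),3),np.round(np.median(q[k],0),3),np.round(q[k].max(0),3))
m=(c['depth']>0)&(abs(P[...,2]-.105)<.006)&(np.hypot(P[...,0]-.529,P[...,1]-.27)<.055)&(h[...,1]<70); Q=P[m]; print('pot',least_squares(lambda q:np.hypot(Q[:,0]-q[0],Q[:,1]-q[1])-.034,[.528,.2685],loss='soft_l1',f_scale=.002).x)
```

```text
t 44.1 tcp [0.5117 0.2645 0.2749] yaz 108.6 q [ 28.  10.  20. 101.  -1.   9.] open 0.0122 F [ 0.1  0.3 -1.2]
 shift [ 0.1229  0.0011 -0.0016] [[0.009, -0.318, 0.948], [-0.017, 0.948, 0.318], [-1.0, -0.019, 0.003]]
 roll rad 0.001
t 44.15 tcp [0.5115 0.2633 0.2755] yaz 108.5 q [ 28.  10.  20. 101.  -1.   9.] open 0.0119 F [ 0.3 -0.1  0.1]
spoon n 663 lean 7.7 icpt@grip 0.0052 xmax 0.186
0.02 69 [ 0.02  -0.006  0.003] [ 0.03 -0.    0.01] [0.04  0.007 0.015]
0.04 64 [ 0.041 -0.006  0.008] [0.052 0.001 0.014] [0.06  0.009 0.017]
0.06 117 [ 0.06  -0.012  0.007] [0.07  0.001 0.017] [0.08  0.014 0.022]
0.08 142 [ 0.08  -0.015  0.009] [ 0.089 -0.001  0.021] [0.1   0.016 0.024]
0.1 120 [ 0.1   -0.015  0.019] [ 0.11  -0.     0.024] [0.12  0.015 0.028]
0.12 98 [ 0.12  -0.015  0.022] [0.128 0.001 0.027] [0.139 0.016 0.03 ]
pot [0.52994536 0.27024732]
```

Request:
apply_moves:
  commands:
    - [0.015, 0, 0.006, 0, -1]
    - [0.04, 0, 0.006, 0, -1]
    - [0.065, 0, 0.006, 0, -1]
    - [0.09, 0.001, 0.006, 0, -1]
    - [0.105, 0.001, 0.006, 0, -1]
    - [0.115, 0.002, 0.006, 0, -1]
    - [0.121, 0.002, 0.006, 0, -1]
    - [0.123, 0.002, 0.006, 0, -1]
    - [0.123, 0.002, 0.006, 0, -1]

```text
time: 45.05
ee_pos: [0.518, 0.2649, 0.1529]
tcp_rot: [-76.0, 88.9, -57.5]
wrist_force: [-0.4, 0.6, -0.3]
opening: 0.0118
```

Request:
apply_moves:
  commands:
    - [0, 0, 0, 0, -0.5]
    - [0, 0, 0, 0, -0.2]
    - [0, 0, 0, 0, 0.2]
    - [0, 0, 0, 0, 1]
    - [0, 0, 0, 0, 1]
    - [0, 0, 0, 0, 1]
    - [0, 0, 0, 0, 1]
    - [0, 0, 0, 0, 1]
    - [0, 0, 0, 0, 1]

```text
time: 45.95
ee_pos: [0.5179, 0.2649, 0.1529]
tcp_rot: [-76.2, 88.9, -57.7]
wrist_force: [-0.5, 0.1, -0.8]
opening: 0.0853
```

Run:
```python
from lk import *
R,o=plan(); w=cam('wrist'); c=cam('scene'); np.savez('scene24.npz',**c)
cv2.imwrite('pics/s24.png',np.hstack([cv2.resize(c['frame'][180:320,330:470],(400,400)),cv2.resize(w['frame'][120:,100:420],(400,400))]))
```

```text
t 45.95 tcp [0.5179 0.2649 0.1529] yaz 108.5 q [28.  8.  5. 87. -1.  9.] open 0.0853 F [-0.5  0.1 -0.8]
```

View pics/s24.png

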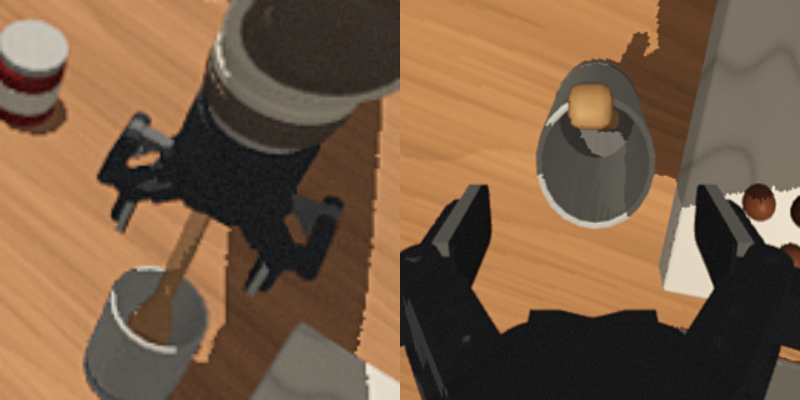

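The spoon stands in the pot leaning on the rim, clear of the fingers. Retreating straight up.

Request:
apply_moves:
  commands:
    - [-0.02, 0, 0, 0, 1]
    - [-0.05, 0, 0, 0, 1]
    - [-0.09, 0, 0, 0, 1]
    - [-0.13, 0, 0, 0, 1]
    - [-0.16, 0, -0.03, 0, 1]
    - [-0.17, 0, -0.06, 0, 1]
    - [-0.17, 0, -0.06, 0, 1]
    - [-0.17, 0, -0.06, 0, 1]

```text
time: 46.85
ee_pos: [0.4592, 0.2487, 0.3232]
tcp_rot: [-71.4, 88.9, -52.9]
wrist_force: [-0.4, 0.5, 0.6]
opening: 0.0853
```

Run:
```python
from lk import *
plan(); st(25)
t=cam('top'); np.savez('top25.npz',**t); bowl(25); balls([t],bc=np.load('bc.npy'))
c=dict(np.load('scene25.npz')); P=cloud(c); h=cv2.cvtColor(c['frame'],cv2.COLOR_BGR2HSV)
m=(c['depth']>0)&(P[...,2]>.113)&(P[...,2]<.23)&(np.hypot(P[...,0]-.49,P[...,1]-.255)<.07)&(h[...,1]>80); Q=P[m]; d=np.linalg.svd(Q-Q.mean(0))[2][0]; d*=np.sign(d[2])
print('spoon',m.sum(),'lean',np.degrees(np.arccos(d[2])),'top',Q[Q[:,2].argmax()],'tip~',Q.mean(0)+d*(0.012-Q.mean(0)[2])/d[2])
for n in ('jam_jar','stamp'):
    r=cams.spot_in(n,'top')[0]['rect']; print(n,np.round(r))
```

```text
t 46.85 tcp [0.4592 0.2487 0.3232] yaz 108.5 q [ 29.   4.  20. 105.  -1.  11.] open 0.0853 F [-0.4  0.5  0.6]
scene 489 [ 0.5726 -0.1613]
bowl [8.38533074 8.73339308]
red n [56 69 57 56 52] [[-6, -47, 24], [-29, 29, 24], [20, -58, 28], [43, -38, 28], [-32, -54, 29]]
gold n [53 68 57 52 61] [[-40, 3, 24], [36, -11, 23], [-34, -28, 24], [16, -30, 23], [-4, -11, 24]]
nearest other: red [28. 28. 29. 28. 27.] gold [28. 28. 27. 28. 35.]
near [[28. 28. 29. 28. 26. 28. 28. 26. 28. 35.]] [[-6, -47], [-29, 29], [20, -58], [43, -38], [-32, -54], [-40, 3], [36, -11], [-34, -28], [16, -30], [-4, -11]]
scene 489 [ 0.5726 -0.1613]
top 562 [ 0.5704 -0.164 ]
red n [80 65 54 71 70] [[-33, -57, 31], [-30, 28, 24], [43, -39, 27], [-7, -47, 25], [20, -59, 29]]
gold n [62 63 75 66 64] [[36, -12, 24], [-34, -30, 24], [16, -32, 25], [-40, 2, 24], [-4, -13, 24]]
nearest other: red [28. 29. 28. 27. 28.] gold [29. 28. 27. 29. 34.]
spoon 267 lean 18.958626161403977 top [0.48308452 0.24885309 0.19766858] tip~ [0.54058539 0.27499011 0.012     ]
jam_jar [202. 251. 229. 282.]
stamp [204. 121. 220. 146.]
```

```bash
python3 -c "
from h import *
print(bot.job_done())"
```

```text
the job is handed in; nothing more can be done
None
```

I stirred the chocolates with the spoon until the colours were mixed, stood it back in its pot head down, and handed the job in at about 47 of the 72 s. No verdict is reported, so the result below rests on my own checks.

**Last checks**
- **Colours:** both cameras put every ball within 35 mm of one of the other colour (limit 42 mm). All ten lie in the bowl, within about 66 mm of its centre.
- **Spoon:** it stands in the pot, its tip about 13 mm from the pot's axis. The handle end is at about 0.19 m and the lean is about 19°. I did not check separately that it had stopped moving, or where its grip point was.
- **Other things:** the jar and stamp appear in the top picture within 2 px of where they started. I made no measurement of the moulds; nothing was sent near them below their height.

**What went wrong on the way**
- **Grip:** the spoon turned in the grip during the first stroke, so the early strokes ran with the tip too high. I straightened it against the pot.
- **Step order:** I could not be sure step 1 had been met before the colours first became mixed. I separated one ball, took the head down to the floor (tip about 15 mm up, seen by camera), and then remixed. If step 1 had in fact been met earlier, this does no harm.
- **Bowl:** one stroke jammed a ball against the slope, with more than 20 N at the wrist. The bowl ended about 12 mm from its place (limit 40 mm).

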